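# Turn coated mortar tiles on the ramp and file them in the guarded rack

### The arm

A 6-joint arm with a two-finger parallel gripper is mounted at the origin on a cart in front of the work surface, level with it; the furniture and walls round the work are solid. World frame = base frame: x ahead of the robot, y to its left, z up, the work surface at z = 0. Lengths are in mm, angles in rad, forces in N, time in s.
With the tool pointing down it reaches from about 400 to 925 mm from the base axis. Payload 12.5 kg.
Tool frame: the origin (TCP) lies midway between the tips of the shut fingers; the grasp point (between the pads) lies 19 mm behind it; z points along the fingers, y is the direction in which the jaws open and shut (so a half turn about z gives the same grasp; the last joint's range is limited). The gripper opens to 95 mm and grips with 3 to 60 N. Pads are 20 mm wide; open, the fingers measure 119 mm over their backs; the gripper's body (75 mm by 180 mm) begins 59 mm behind the grasp point.
Start: joints at [-1.37, 0.491, 1.559, -0, 1.092, -0.106], TCP at [188.779, -595.827, 214.661] pointing down, gripper open.
Joint ranges: [-3.1, 3.1], [-0.84, 2.19], [0.05, 2.79], [-1.13, 4.28], [0.06, 2.93], [-2.69, 2.69]. Speed limits (rad/s): [2.22, 2.22, 2.79, 3.14, 3.14, 3.14].

### API

Orientations are given as [roll, pitch, yaw] about the fixed x, y, z axes, in that order (R = Rz(yaw) Ry(pitch) Rx(roll)).
In Python, from cell import * gives the robot as it stands. The module is installed in compiled form; this text tells all that it offers.
- The arm moves only by the tool carry_out, never from a script. Its argument "moves" is a list of rows, each an object of numbers: "dx", "dy", "dz": the shift along the tool's x, y, z in m; "twist": the turn about the tool's z in degrees. A call has 1 to 5 rows; each row is the pose to reach, as a shift and turn from the pose commanded when the call began, along the tool's axes at that moment; what a row does not reach only later rows make up. A row lasts 1/10 s, in which the tool goes at most 50 mm and 8.59 degrees, less where a joint would pass 70% of its speed; a pose out of reach is approached as far as the arm can. A call with a gripper value outside its range is refused whole. "grip" is the finger opening in m, from 0 to 0.0951, set as the call begins (left out, the last holds). The fingers move at their own pace and stop on an object; the grip force is fixed at half the most. Time passes only in rows, so rows that repeat a pose let the fingers close. It gives the time, the measured TCP pose, the force and the opening at its end, in the units of the state.
- state(): the state, without advancing time (a new reading comes with each control period).
- read_camera(name): name is "scene" or "side" or "wrist"; returns (picture, depth): 420x560x3 uint8, red, green, blue; 420x560 float32, mm along the optical axis (not along the pixel's ray), 0 where there is no reading.
- camera_info(name): a dict with "mtx" (3x3 intrinsics, pixels), "R" (3x3) and "t" (3): a world point X has camera coordinates R X + t. Camera axes: x right, y down, z forward; pixel columns grow to the right and rows downward; lengths in mm; the calibration is good to about 2 mm. The wrist camera is an equidistant fisheye: a pixel r from the principal point sees the ray r / f radians off the axis. A picture is of the moment at which its call begins: read the wrist's pose just before it. camera_info takes no time and is no camera call; for the wrist camera it gives the pose at the moment of the call.
- job_done(): hands the job in, once; it reports no verdict.
The state is a dict: "t": time; "joints": joint angles; "qvel": joint speeds; "tau": joint torques, N m; "eef_pos": TCP position; "tcp_rot": TCP orientation; "ft_force": force on the tool from outside, world axes, zero at the start; "moment": the same for the moment, N m; "opening": opening from 0.0 (shut) to 1.0 (fully open).
Only numpy, scipy, OpenCV 4.12 (cv2) and the standard library are available. Lean on these libraries where they do the work, as an engineer would, in place of code of your own. Each camera call takes 0.05 s, during which the arm holds its last target. There are 200 camera calls.

### The job

The mortar test tiles lie coated face down: turn each of them over by dropping it onto the edge of the turning ramp so that it flips (do not turn it over in the gripper), then slide the rack's guard fully open and lay each tile coated face up, flat and fully down, in the storage pocket labelled with its own colour. When all the tiles that are there have been filed, slide the guard fully shut again; leave the dropper bottle and the rubber bung where they are.

Things in the scene. Friction and masses are not known exactly. Their poses are not given: they have to be found in the camera images.
- tile_red: flat mortar test tile, 50 x 40 x 10 mm (long side along its x, short side along its y), about 50 g; one face is coated red, the other is bare grey with a red spot of 16 mm in the middle. Origin at its centre; its z axis points out of the bare face, so z down = coated face up. Starts on the worktop, bare face up. May be absent.
- tile_blue: flat mortar test tile, 50 x 40 x 10 mm (long side along its x, short side along its y), about 50 g; one face is coated blue, the other is bare grey with a blue spot of 16 mm in the middle. Origin at its centre; its z axis points out of the bare face, so z down = coated face up. Starts on the worktop, bare face up. May be absent.
- tile_green: flat mortar test tile, 50 x 40 x 10 mm (long side along its x, short side along its y), about 50 g; one face is coated green, the other is bare grey with a green spot of 16 mm in the middle. Origin at its centre; its z axis points out of the bare face, so z down = coated face up. Starts on the worktop, bare face up. May be absent.
- tile_yellow: flat mortar test tile, 50 x 40 x 10 mm (long side along its x, short side along its y), about 50 g; one face is coated yellow, the other is bare grey with a yellow spot of 16 mm in the middle. Origin at its centre; its z axis points out of the bare face, so z down = coated face up. Starts on the worktop, bare face up. May be absent.
- slot_red: the storage pocket labelled red in the rack: a recess 48 mm along its x, 58 mm along its y (a tile lies with its long side along y), 4 mm deep, with a red patch on its floor and a red strip on the deck at its -x side. Origin at the centre of the pocket's floor, z up, x the way the guard opens. A tile lying in it has its centre 5 mm above this origin, 6 mm proud of the deck.
- slot_blue: the storage pocket labelled blue in the rack: a recess 48 mm along its x, 58 mm along its y (a tile lies with its long side along y), 4 mm deep, with a blue patch on its floor and a blue strip on the deck at its -x side. Origin at the centre of the pocket's floor, z up, x the way the guard opens. A tile lying in it has its centre 5 mm above this origin, 6 mm proud of the deck.
- slot_green: the storage pocket labelled green in the rack: a recess 48 mm along its x, 58 mm along its y (a tile lies with its long side along y), 4 mm deep, with a green patch on its floor and a green strip on the deck at its -x side. Origin at the centre of the pocket's floor, z up, x the way the guard opens. A tile lying in it has its centre 5 mm above this origin, 6 mm proud of the deck.
- slot_yellow: the storage pocket labelled yellow in the rack: a recess 48 mm along its x, 58 mm along its y (a tile lies with its long side along y), 4 mm deep, with a yellow patch on its floor and a yellow strip on the deck at its -x side. Origin at the centre of the pocket's floor, z up, x the way the guard opens. A tile lying in it has its centre 5 mm above this origin, 6 mm proud of the deck.
- rack: fixed storage rack 316 mm (its x) by 162 mm (its y); origin under its centre. Its deck is 14 mm high; the -x half holds four pockets in two rows of two (centres at x -115 and -40, y -32.5 and +32.5 mm; which label is where varies), the +x half is blank. Along both long sides runs an aluminium rail, 30 mm high (37 mm at its outer strip), inner faces at y = -70 and +70 mm.
- guard (a joint): the rack's clear sliding guard, a 155 x 150 mm sheet 4 mm thick, underside 30 mm above the worktop; 0 = shut over the pockets, 0.155 m = fully open over the blank half (moves along the rack's +x). Stays where it is left; needs about 2 N.
- guard_handle (a point): middle of the top of the guard's black bar handle, 62 mm above the worktop; the bar is 12 mm thick along the rack's x, 70 mm long along its y and stands 28 mm above the sheet. Moves with the guard.
- ramp: fixed turning ramp of folded sheet metal, orange strip along its upper edge. Origin on the worktop straight below the middle of that edge; the edge is 60 mm high and runs 90 mm along the ramp's y. On the -x side the sheet slopes down over 88 mm; on the +x side the front drops sheer to the worktop, clear for the tile to land.
- ramp_edge (a point): middle of the ramp's upper edge, axes as the ramp's. A tile let go level about 15 mm above the edge, long side along the ramp's x and its centre 8 to 15 mm beyond the edge on the +x side, strikes the edge, turns over and comes to rest other face up, centre some 45 mm from the front.
- dropper_amber: bystander: amber dropper bottle, 32 mm wide, 96 mm high, origin under its centre
- rubber_bung: bystander: red rubber bung, 31 mm wide, 26 mm high, origin under its centre
Mind the look-alikes: they are no part of the job. What is shaped like the tile_green but orange is not meant. Leave any turquoise look-alike of the tile_red alone.

How it is judged:
By the outcome, as a careful person would: the job done as asked, in the order asked, and still so for the second after the job is handed in, with the robot touching nothing.
Of tile_red, tile_blue, tile_green, tile_yellow only 3 to 4 are there at a start; the rules pass over those that are not, and their reading is None.
At some moment in a run one of tile_red, tile_blue, tile_green, tile_yellow may be knocked a few centimetres aside while the robot is not near it.
Once in a run the grip may slacken for a moment while it holds something.
It also fails if it takes over 210 s, if anything falls off the work surface, if the arm or the gripper's body presses on something with over 40 N, if the wrist force passes 120 N, or if a joint passes its speed limit or range.

## Working session

There is one attempt and no reset: what is moved stays moved. The work goes in short steps, Python scripts to look and compute and a tool call to move; the robot and the scene stay as the last step left them, time stands still between calls to the robot, and variables do not carry over. Pictures are saved under pics/ and viewed, about 12 in all and at most 16, crops included, and the job is handed in when it is done.

Besides the shell and the picture viewer there is one more tool, called after ">>>" by a JSON object that holds its "method" and its "body". carry_out: Moves the arm, as the interface text tells. Its arguments: {"type":"object","properties":{"moves":{"type":"array","items":{"type":"object","properties":{"dx":{"type":"number"},"dy":{"type":"number"},"dz":{"type":"number"},"twist":{"type":"number"}}}},"grip":{"type":"number"}},"required":["moves"]}

```bash
mkdir -p pics; cat > h.py <<'E'
import numpy as np, cv2
from cell import *
def snap(n,f):
    p,d=read_camera(n); cv2.imwrite('pics/'+f,cv2.cvtColor(p,cv2.COLOR_RGB2BGR)); return p,d
E
python3 - <<'E'
from h import *
s=state();print(s)
for n in('scene','side'):
    i=camera_info(n);p,d=snap(n,n+'0.png');np.savez(n+'0',p=p,d=d,**i);print(n,i['mtx'],-i['R'].T@i['t'])
E
```

```text
{'t': 0.0, 'joints': array([-1.36958718e+00,  4.91537501e-01,  1.55946493e+00, -1.77638723e-05,
        1.09168623e+00, -1.05586744e-01]), 'qvel': array([-0.00108125, -0.00015637, -0.00164805, -0.00040859,  0.00098611,
       -0.00022317]), 'tau': array([-7.16699760e-04, -6.12655592e+01, -2.58180803e+01,  6.92380127e-02,
        4.83313180e-02, -7.46129422e-05]), 'eef_pos': array([ 188.72899743, -595.56306504,  214.07012059]), 'tcp_rot': array([-3.14050109e+00, -9.98421266e-05,  3.06804032e-01]), 'ft_force': array([-0.58560986,  1.07621204,  0.58324745]), 'moment': array([0.00224868, 0.02176792, 0.02521199]), 'opening': 0.9976044987780118}
scene [[453.64778328   0.         283.70426015]
 [  0.         453.64778328 204.89719544]
 [  0.           0.           1.        ]] [-310.13155865  840.36492903  674.63949812]
side [[426.23485172   0.         276.84660167]
 [  0.         426.23485172 213.33414119]
 [  0.           0.           1.        ]] [  482.82590825 -1024.94666261   695.97235021]
```

View pics/scene0.png

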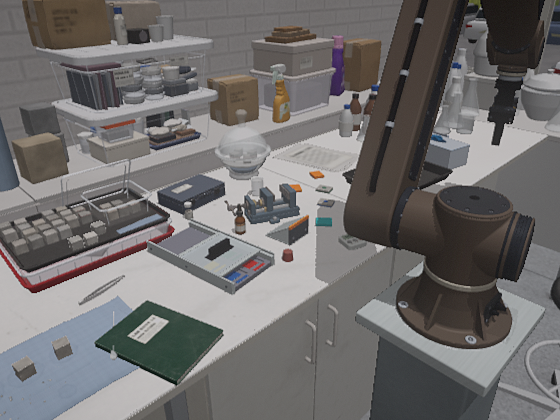

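View pics/side0.png

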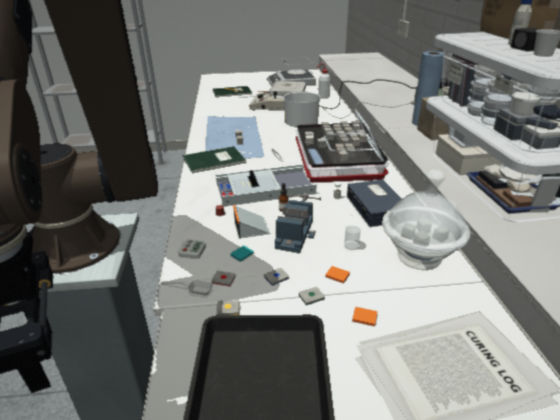

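Side view: the four spotted tiles are at about (224,278) red, (276,276) blue, (312,295) green and (228,309) yellow. The ramp is near (250,222), the rack near (265,185). I'll crop in for detail and localise the spots.

```bash
cat >> h.py <<'E'
def ray(i,u,v,z):
    K,R,t=i['mtx'],i['R'],i['t']; c=-R.T@t
    d=R.T@np.linalg.solve(K,np.array([u,v,1.])); return c+d*(z-c[2])/d[2]
E
python3 - <<'E'
from h import *
i=np.load('side0.npz');p=i['p']
cv2.imwrite('pics/c1.png',cv2.resize(cv2.cvtColor(p[160:330,170:370],cv2.COLOR_RGB2BGR),None,fx=4,fy=3.5,interpolation=cv2.INTER_CUBIC)[:600])
hsv=cv2.cvtColor(p,cv2.COLOR_RGB2HSV);print('px->world')
m=(hsv[...,1]>90)&(hsv[...,2]>50)
m[:165]=0;m[330:]=0;m[:,:170]=0;m[:,380:]=0
n,l,st,c=cv2.connectedComponentsWithStats(m.astype(np.uint8))
for k in range(1,n):
    if st[k,4]>5: print(st[k],c[k].round(1),np.median(hsv[l==k],0),ray(i,*c[k],10).round(0))
E
```

```text
px->world
[304 165  76  17 396] [341.4 177. ] [179. 176.  81.] [834. 290.  10.]
[220 184   3   5  13] [221. 186.] [110. 126. 146.] [412. 279.  10.]
[226 184   5   5  21] [228. 186.] [110. 135. 149.] [436. 276.  10.]
[222 192   3   4   9] [223.1 193.7] [  1. 126. 165.] [420. 224.  10.]
[229 192   4   3   9] [230.6 193.3] [  1. 122. 170.] [444. 223.  10.]
[279 195   9   8  58] [283.1 198.5] [ 12.  173.5  74.5] [613. 165.  10.]
[233 205   6  19  48] [235.8 214.4] [ 12.  151.  189.5] [459.  87.  10.]
[216 206   8   9  57] [219.6 210.1] [  3. 149.  80.] [409. 120.  10.]
[231 246  22  15 194] [241.5 253. ] [ 90. 177. 101.] [ 470. -110.   10.]
[183 249   4   2   6] [184.5 249.3] [  3. 111. 104.] [317. -74.  10.]
[326 266  23  17 250] [337.2 273.9] [ 13. 195. 228.] [ 703. -225.   10.]
[274 273   5   4  16] [276.  274.5] [110. 127. 103.] [ 552. -209.   10.]
[220 275   7   4  24] [223.  276.5] [  2. 147. 108.] [ 421. -200.   10.]
[310 293   4   2   7] [311.3 293.6] [ 74. 109. 107.] [ 627. -287.   10.]
[224 304   7   5  29] [227.4 305.9] [ 23. 144. 221.] [ 432. -305.   10.]
[353 307  24  19 349] [364.6 315.8] [ 13. 195. 227.] [ 731. -371.   10.]
```

View pics/c1.png

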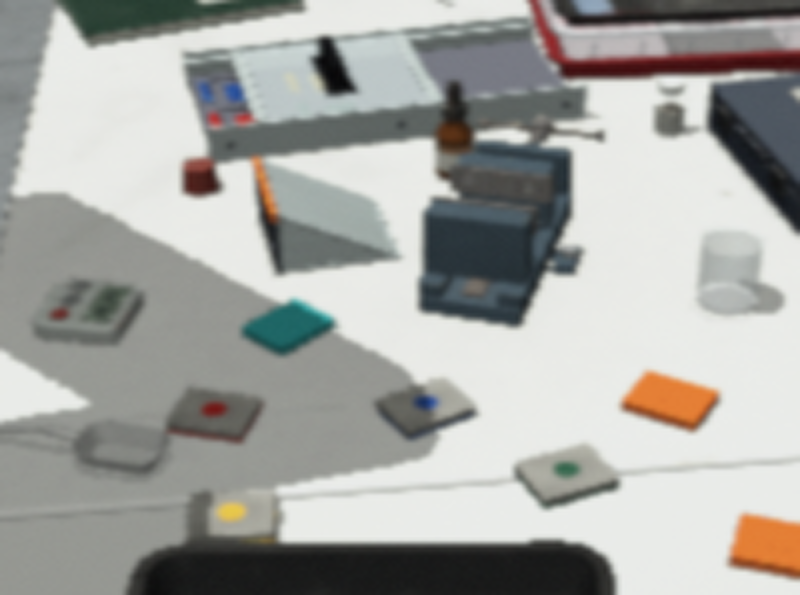

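>>> {"method": "carry_out", "body": {"moves": [{"dx": 0.132, "dy": -0.097, "dz": -0.04}, {"dx": 0.132, "dy": -0.097, "dz": -0.04}, {"dx": 0.132, "dy": -0.097, "dz": -0.04}, {"dx": 0.132, "dy": -0.097, "dz": -0.04}]}}

```text
schema error: expected keys dx, dy, dz, twist
```

>>> {"method": "carry_out", "body": {"moves": [{"dx": 0.132, "dy": -0.097, "dz": -0.04}, {"dx": 0.132, "dy": -0.097, "dz": -0.04}, {"dx": 0.132, "dy": -0.097, "dz": -0.04}, {"dx": 0.132, "dy": -0.097, "dz": -0.04}]}}

```text
schema error: expected keys dx, dy, dz, twist
```

>>> {"method": "carry_out", "body": {"moves": [{"dx": 0.132, "dy": -0.097, "dz": -0.04}, {"dx": 0.132, "dy": -0.097, "dz": -0.04}, {"dx": 0.132, "dy": -0.097, "dz": -0.04}, {"dx": 0.132, "dy": -0.097, "dz": -0.04}, {"dx": 0.132, "dy": -0.097, "dz": -0.04}]}}

```text
schema error: expected keys dx, dy, dz, twist
```

```bash
cat >> h.py <<'E'
def wrist(f):
    s=state(); i=camera_info('wrist'); p,d=snap('wrist',f); np.savez('w',p=p,d=d,**i); return s,i,p,d
def wray(i,u,v,z):
    K,R,t=i['mtx'],i['R'],i['t']; c=-R.T@t
    x,y=(u-K[0,2])/K[0,0],(v-K[1,2])/K[1,1]; r=np.hypot(x,y)+1e-9
    d=R.T@np.array([np.sin(r)*x/r,np.sin(r)*y/r,np.cos(r)]); return c+d*(z-c[2])/d[2]
E
python3 - <<'E'
from h import *
s,i,p,d=wrist('w1.png');print(s['t'],s['eef_pos'],s['tcp_rot'],s['joints'],i['mtx'],-i['R'].T@i['t'])
E
```

```text
0.1 [ 188.72846129 -595.61213311  214.1415247 ] [-3.14065589e+00 -1.02435148e-04  3.06784884e-01] [-1.36961208e+00  4.91476513e-01  1.55936761e+00  3.52233242e-06
  1.09169087e+00 -1.05602306e-01] [[325.1922621    0.         280.24612021]
 [  0.         325.1922621  207.96323117]
 [  0.           0.           1.        ]] [ 255.20291435 -575.888027    384.27812973]
```

View pics/w1.png

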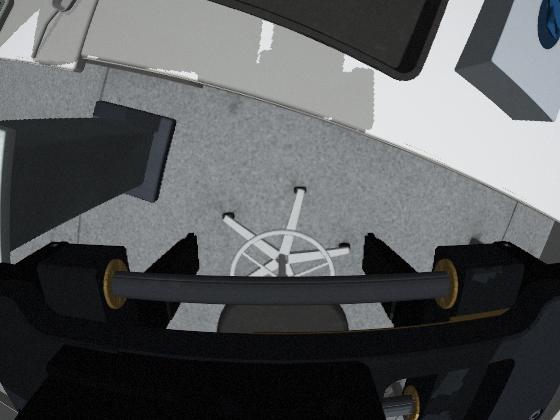

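All four keys are needed in each row. The arm hasn't moved: this wrist picture shows only the floor and the edge of the worktop.

>>> {"method": "carry_out", "body": {"moves": [{"dx": 0.132, "dy": -0.097, "dz": -0.04, "twist": 0}, {"dx": 0.132, "dy": -0.097, "dz": -0.04, "twist": 0}, {"dx": 0.132, "dy": -0.097, "dz": -0.04, "twist": 0}, {"dx": 0.132, "dy": -0.097, "dz": -0.04, "twist": 0}]}}

```text
t: 0.55
eef_pos: [287.1, -460.8, 255.8]
tcp_rot: [3.141, -0.0, 0.309]
ft_force: [-0.4, -1.3, -0.9]
opening: 1.001
```

>>> {"method": "carry_out", "body": {"moves": [{"dx": 0.132, "dy": -0.097, "dz": -0.04, "twist": 0}, {"dx": 0.132, "dy": -0.097, "dz": -0.04, "twist": 0}, {"dx": 0.132, "dy": -0.097, "dz": -0.04, "twist": 0}, {"dx": 0.132, "dy": -0.097, "dz": -0.04, "twist": 0}]}}

```text
t: 0.95
eef_pos: [383.5, -328.8, 295.7]
tcp_rot: [3.141, -0.001, 0.309]
ft_force: [0.1, -0.3, -0.4]
opening: 0.998
```

>>> {"method": "carry_out", "body": {"moves": [{"dx": 0.132, "dy": -0.097, "dz": -0.04, "twist": 0}, {"dx": 0.132, "dy": -0.097, "dz": -0.04, "twist": 0}, {"dx": 0.132, "dy": -0.097, "dz": -0.04, "twist": 0}, {"dx": 0.132, "dy": -0.097, "dz": -0.04, "twist": 0}, {"dx": 0.132, "dy": -0.097, "dz": -0.04, "twist": 0}]}}

```text
t: 1.45
eef_pos: [479.7, -197.4, 334.9]
tcp_rot: [3.141, -0.001, 0.31]
ft_force: [-0.3, -0.2, 0.4]
opening: 0.999
```

```bash
python3 - <<'E'
from h import *
s,i,p,d=wrist('w2.png');print(s['t'],s['eef_pos'],s['tcp_rot'],s['joints'],-i['R'].T@i['t'])
E
```

```text
1.45 [ 479.66384919 -197.3906171   334.94530926] [ 3.14095272e+00 -6.23009285e-04  3.09955797e-01] [-5.17805182e-01  2.29944777e-01  1.63719513e+00  2.70472819e-05
  1.27356000e+00  7.43027637e-01] [ 545.88999219 -177.22871322  505.146155  ]
```

View pics/w2.png

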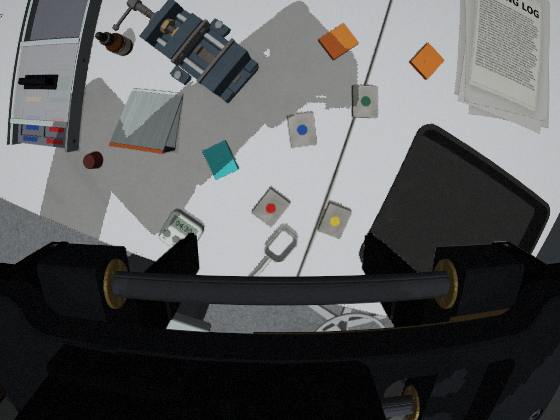

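The wrist view shows all four tiles: red (270,208), blue (302,130), green (366,101), yellow (335,221). Also in view are the ramp with its orange edge along (112,147)-(175,152), the bung (93,160), the dropper (118,43) and the rack at left, with its handle at (40,82). Next I'll measure with the depth image.

```bash
cat >> h.py <<'E'
def cloud(i,d):
    K,R,t=i['mtx'],i['R'],i['t']; v,u=np.mgrid[:420,:560]
    x,y=(u-K[0,2])/K[0,0],(v-K[1,2])/K[1,1]; r=np.hypot(x,y)+1e-9
    k=np.tan(r)/r; P=np.stack([x*k,y*k,np.ones_like(x)],-1)*d[...,None]
    P[d<=0]=1e6
    return (P-t)@R
COL={'red':((172,7),120),'blue':((105,122),110),'green':((55,85),80),'yellow':((20,32),120)}
def cmask(hsv,c,smin=None):
    (a,b),s=COL[c]; h=hsv[...,0]; s=smin or s
    m=((h>=a)|(h<=b)) if a>b else ((h>=a)&(h<=b))
    return m&(hsv[...,1]>s)&(hsv[...,2]>40)
def blobs(m,n=8):
    k,l,st,c=cv2.connectedComponentsWithStats(m.astype(np.uint8)); return [(st[j,4],c[j],l==j) for j in range(1,k) if st[j,4]>=n]
def rect(xy):
    (c,(w,h),a)=cv2.minAreaRect(xy.astype(np.float32))
    if w<h: w,h,a=h,w,a+90
    return np.round(c,1),round(w,1),round(h,1),round((a+90)%180-90,1)  # angle of long side in world
E
python3 - <<'E'
from h import *
i=dict(np.load('w.npz'));p,d=i['p'],i['d'];C=cloud(i,d);hsv=cv2.cvtColor(p,cv2.COLOR_RGB2HSV)
print('table z',np.median(C[150:200,330:350,2]))
for c in COL:
    for a,q,m in blobs(cmask(hsv,c),12):
        w=wray(i,*q,10)
        print(c,a,q.round(),w.round(1),'depthpt',np.median(C[m],0).round(1),end=' ')
        if 60<a<350:
            near=(np.hypot(C[...,0]-w[0],C[...,1]-w[1])<40)&(C[...,2]>6)&(C[...,2]<16)
            b=[x[2] for x in blobs(near,200) if x[2][int(q[1]),int(q[0])]]
            if b: print(rect(C[b[0]][:,:2]))
            else: print()
        else: print()
ora=(hsv[...,0]>5)&(hsv[...,0]<20)&(hsv[...,1]>100)
for a,q,m in blobs(ora,30): print('orange',a,q.round(),np.median(C[m],0).round(1),rect(C[m][:,:2]), 'z60',wray(i,*q,60))
bl=(p.max(2)<45); bl[:60]=0;bl[105:]=0;bl[:,70:]=0
for a,q,m in blobs(bl,60): print('handle',a,q,np.median(C[m],0),rect(C[m][:,:2]),wray(i,*q,62))
# ramp points
r=(C[...,2]>40)&(C[...,2]<70); r[:80]=0; r[170:]=0; r[:,:90]=0;r[:,200:]=0
for a,q,m in blobs(r,30): print('ramp top',a,q,C[m].min(0),C[m].max(0),rect(C[m][:,:2]))
E
```

```text
table z -0.16082248411974465
red 65 [ 56. 129.] [441.1 209.8  10. ] depthpt [441.3 210.2  10.6] (array([426.7, 215.1]), 65.5, 36.1, -82.1)
red 70 [ 54. 141.] [418.6 209.2  10. ] depthpt [419.7 205.8  15. ] (array([426.5, 216.2]), 67.7, 36.1, -82.4)
red 124 [ 89. 161.] [403.9 123.2  10. ] depthpt [408.6 113.3  25.8] 
red 76 [270. 208.] [ 420.4 -201.8   10. ] depthpt [ 420.6 -201.8   10.1] (array([ 421.3, -201.7]), 50.6, 40.2, -20.4)
blue 57 [ 32. 127.] [431.8 273.6  10. ] depthpt [431.7 273.3  10.4] 
blue 81 [302. 129.] [ 551.6 -210.    10. ] depthpt [ 551.4 -210.1   10.2] (array([ 552.2, -210.1]), 50.3, 39.6, 25.3)
blue 62 [ 30. 138.] [409.  275.7  10. ] depthpt [410.4 270.5  14.9] (array([418.3, 275.2]), 74.4, 37.3, -79.1)
green 67 [365. 101.] [ 626.5 -288.6   10. ] depthpt [ 626.2 -288.2   10.2] (array([ 626.2, -288.1]), 49.3, 40.7, 18.0)
yellow 71 [335. 221.] [ 431.3 -306.1   10. ] depthpt [ 431.5 -306.1   10.4] (array([ 431.7, -305.5]), 50.9, 41.5, -2.5)
yellow 245 [110. 288.] [176.1  45.7  10. ] depthpt [ 491.1 -143.9  432.2] 
yellow 37 [120. 265.] [233.6  29.6  10. ] depthpt [ 
[... 893 characters left out ...]
([-425348.3, -662992.2]), 1575628.6, 55.2, 57.3) z60 [ 711.44712981 -346.7525543    60.        ]
orange 206 [137. 148.] [459.8  14.5  60.2] (array([-425488.7, -662783.9]), 1575827.1, 82.4, 57.3) z60 [459.69872712  14.36858641  60.        ]
orange 68 [115. 266.] [ 495.4 -143.   426.7] (array([ 495. , -143.1]), 5.3, 1.8, 28.2) z60 [258.90617342  16.71452858  60.        ]
handle 494 [39.03036437 81.43522267] [520.16335868 241.87133531  39.13157359] (array([519.7, 252.9]), 83.4, 24.0, -82.2) [520.86794766 231.29236953  62.        ]
ramp top 1320 [139.94469697 137.81136364] [451.36193303 -27.51661037  40.02074826] [496.11168405  65.95120456  62.82695201] (array([474.8,  19.7]), 90.9, 37.7, -83.0)
```

```bash
cat >> h.py <<'E'
def plan(*wps,start=None):
    """wps: (x,y,z mm, yaw deg); prints per-call shifts in tool axes"""
    s=state(); print('t',s['t'].round(2) if hasattr(s['t'],'round') else s['t'],'at',s['eef_pos'].round(1),'yaw',np.degrees(s['tcp_rot'][2]).round(1),'open',round(float(s['opening'])*95.1,1))
    cur=np.r_[s['eef_pos'],np.degrees(s['tcp_rot'][2])] if start is None else np.array(start,float)
    for w in wps:
        w=np.array(w,float); D=w-cur; D[3]=(D[3]+180)%360-180
        n=int(max(1,np.ceil(max(np.linalg.norm(D[:3])/200,abs(D[3])/42))))
        for k in range(n):
            a=np.radians(cur[3]); g=D/n
            dx=g[0]*np.cos(a)+g[1]*np.sin(a); dy=g[0]*np.sin(a)-g[1]*np.cos(a)
            o=[round(dx/1000,4),round(dy/1000,4),round(-g[2]/1000,4),round(-g[3],1)]
            print('  dx %.3f dy %.3f dz %.3f tw %.0f'%tuple(o),'-> ',(cur+g).round(0)); cur=cur+g
E
python3 - <<'E'
from h import *
i=dict(np.load('w.npz'));p,d=i['p'],i['d'];C=cloud(i,d);hsv=cv2.cvtColor(p,cv2.COLOR_RGB2HSV)
m=(hsv[...,0]>5)&(hsv[...,0]<20)&(hsv[...,1]>100); m[:130]=0;m[165:]=0;m[:,:90]=0;m[:,200:]=0
m&=abs(C[...,2]-60)<6
v,u=np.nonzero(m); W=np.array([wray(i,a,b,60) for a,b in zip(u,v)])[:,:2]
print(rect(W),W.min(0),W.max(0))
# front-most boundary of the strip per 10 mm of y
dr=np.array([np.cos(np.radians(-83)),np.sin(np.radians(-83))]);nr=np.array([-dr[1],dr[0]])
if nr[0]>0: nr=-nr
a=W@dr;b=W@nr
for k in np.arange(a.min(),a.max(),12):
    q=(a>=k)&(a<k+12); print(k.round(),b[q].max().round(1),b[q].min().round(1))
print('along ends',a.min(),a.max(),nr)
plan((440,-260,250,90),(421,-202,60,160),(421,-202,5,160))
E
```

```text
(array([459.4,  17.1]), 91.0, 5.7, -82.8) [451.45503997 -28.14242511] [467.32441698  62.29156725]
-6.0 -455.6 -460.5
6.0 -455.1 -460.4
18.0 -455.4 -460.4
30.0 -455.9 -460.7
42.0 -455.5 -460.6
54.0 -455.6 -460.7
66.0 -455.6 -460.9
78.0 -455.3 -461.0
along ends -6.451375987513627 84.54661754331867 [-0.99254615 -0.12186934]
t 1.5 at [ 478.8 -198.5  334.4] yaw 17.7 open 95.1
  dx -0.028 dy 0.023 dz 0.042 tw -36 ->  [ 459. -229.  292.   54.]
  dx -0.036 dy 0.003 dz 0.042 tw -36 ->  [ 440. -260.  250.   90.]
  dx 0.029 dy -0.009 dz 0.095 tw -35 ->  [ 430. -231.  155.  125.]
  dx 0.029 dy 0.009 dz 0.095 tw -35 ->  [ 421. -202.   60.  160.]
  dx 0.000 dy 0.000 dz 0.055 tw -0 ->  [ 421. -202.    5.  160.]
```

>>> {"method": "carry_out", "body": {"moves": [{"dx": -0.028, "dy": 0.023, "dz": 0.042, "twist": -36}, {"dx": -0.028, "dy": 0.023, "dz": 0.042, "twist": -36}, {"dx": -0.028, "dy": 0.023, "dz": 0.042, "twist": -36}, {"dx": -0.028, "dy": 0.023, "dz": 0.042, "twist": -36}, {"dx": -0.028, "dy": 0.023, "dz": 0.042, "twist": -36}], "grip": 0.062}}

```text
t: 2.0
eef_pos: [457.8, -230.5, 292.1]
tcp_rot: [-3.141, 0.0, 0.936]
ft_force: [-0.2, -0.3, -0.5]
opening: 0.669
```

>>> {"method": "carry_out", "body": {"moves": [{"dx": -0.036, "dy": 0.003, "dz": 0.042, "twist": -36}, {"dx": -0.036, "dy": 0.003, "dz": 0.042, "twist": -36}, {"dx": -0.036, "dy": 0.003, "dz": 0.042, "twist": -36}, {"dx": -0.036, "dy": 0.003, "dz": 0.042, "twist": -36}, {"dx": -0.036, "dy": 0.003, "dz": 0.042, "twist": -36}]}}

```text
t: 2.5
eef_pos: [439.1, -260.7, 250.4]
tcp_rot: [-3.141, -0.0, 1.563]
ft_force: [-0.2, 0.6, 0.1]
opening: 0.652
```

>>> {"method": "carry_out", "body": {"moves": [{"dx": 0.029, "dy": -0.009, "dz": 0.095, "twist": -35}, {"dx": 0.029, "dy": -0.009, "dz": 0.095, "twist": -35}, {"dx": 0.029, "dy": -0.009, "dz": 0.095, "twist": -35}, {"dx": 0.029, "dy": -0.009, "dz": 0.095, "twist": -35}, {"dx": 0.029, "dy": -0.009, "dz": 0.095, "twist": -35}]}}

```text
t: 3.0
eef_pos: [430.6, -231.2, 155.3]
tcp_rot: [-3.141, -0.0, 2.172]
ft_force: [-0.2, 0.5, -0.7]
opening: 0.649
```

>>> {"method": "carry_out", "body": {"moves": [{"dx": 0.029, "dy": 0.009, "dz": 0.095, "twist": -35}, {"dx": 0.029, "dy": 0.009, "dz": 0.095, "twist": -35}, {"dx": 0.029, "dy": 0.009, "dz": 0.095, "twist": -35}, {"dx": 0.029, "dy": 0.009, "dz": 0.095, "twist": -35}, {"dx": 0.029, "dy": 0.009, "dz": 0.095, "twist": -35}]}}

```text
t: 3.5
eef_pos: [421.9, -202.2, 60.5]
tcp_rot: [-3.141, 0.0, 2.781]
ft_force: [-0.9, -0.2, 0.2]
opening: 0.653
```

```bash
python3 - <<'E'
from h import *
plan((421,-202,5,160),(445,15.3,77,187))
E
```

```text
t 3.5 at [ 421.9 -202.2   60.5] yaw 159.3 open 62.1
  dx 0.001 dy -0.000 dz 0.056 tw -1 ->  [ 421. -202.    5.  160.]
  dx 0.026 dy 0.106 dz -0.036 tw -14 ->  [433. -93.  41. 174.]
  dx 0.000 dy 0.109 dz -0.036 tw -14 ->  [445.  15.  77. 187.]
```

>>> {"method": "carry_out", "body": {"moves": [{"dx": 0, "dy": 0, "dz": 0.028, "twist": 0}, {"dx": 0, "dy": 0, "dz": 0.045, "twist": 0}, {"dx": 0, "dy": 0, "dz": 0.055, "twist": 0}, {"dx": 0, "dy": 0, "dz": 0.055, "twist": 0}]}}

```text
t: 3.9
eef_pos: [421.6, -202.0, 5.0]
tcp_rot: [3.141, -0.001, 2.78]
ft_force: [-0.2, -0.3, 0.2]
opening: 0.65
```

>>> {"method": "carry_out", "body": {"moves": [{"dx": 0, "dy": 0, "dz": 0, "twist": 0}, {"dx": 0, "dy": 0, "dz": 0, "twist": 0}, {"dx": 0, "dy": 0, "dz": 0, "twist": 0}, {"dx": 0, "dy": 0, "dz": 0, "twist": 0}, {"dx": 0, "dy": 0, "dz": 0, "twist": 0}], "grip": 0.02}}

```text
t: 4.4
eef_pos: [422.1, -202.1, 6.2]
tcp_rot: [-3.141, 0.001, 2.785]
ft_force: [-0.6, 0.0, 7.5]
opening: 0.417
```

>>> {"method": "carry_out", "body": {"moves": [{"dx": 0, "dy": 0, "dz": -0.03, "twist": 0}, {"dx": 0, "dy": 0, "dz": -0.06, "twist": 0}, {"dx": 0, "dy": 0, "dz": -0.09, "twist": 0}, {"dx": 0, "dy": 0, "dz": -0.095, "twist": 0}]}}

```text
t: 4.8
eef_pos: [422.8, -202.4, 103.4]
tcp_rot: [-3.14, 0.005, 2.785]
ft_force: [0.6, -0.3, -1.3]
opening: 0.414
```

```bash
python3 - <<'E'
from h import *
plan((445,15.3,100,187),(445,15.3,77,187))
E
```

```text
t 4.8 at [ 422.8 -202.4  103.4] yaw 159.6 open 39.3
  dx 0.028 dy 0.106 dz 0.002 tw -14 ->  [434. -94. 102. 173.]
  dx 0.002 dy 0.109 dz 0.002 tw -14 ->  [445.  15. 100. 187.]
  dx 0.000 dy -0.000 dz 0.023 tw -0 ->  [445.  15.  77. 187.]
```

>>> {"method": "carry_out", "body": {"moves": [{"dx": 0.028, "dy": 0.106, "dz": 0.002, "twist": -14}, {"dx": 0.028, "dy": 0.106, "dz": 0.002, "twist": -14}, {"dx": 0.028, "dy": 0.106, "dz": 0.002, "twist": -14}, {"dx": 0.028, "dy": 0.106, "dz": 0.002, "twist": -14}]}}

```text
t: 5.2
eef_pos: [432.5, -91.5, 98.3]
tcp_rot: [3.142, -0.001, 3.031]
ft_force: [0.2, -0.1, 0.2]
opening: 0.414
```

>>> {"method": "carry_out", "body": {"moves": [{"dx": 0.002, "dy": 0.109, "dz": 0.002, "twist": -14}, {"dx": 0.002, "dy": 0.109, "dz": 0.002, "twist": -14}, {"dx": 0.002, "dy": 0.109, "dz": 0.002, "twist": -14}, {"dx": 0.002, "dy": 0.109, "dz": 0.002, "twist": -14}, {"dx": 0.002, "dy": 0.109, "dz": 0.002, "twist": -14}]}}

```text
t: 5.7
eef_pos: [443.1, 14.4, 96.5]
tcp_rot: [-3.141, 0.0, -3.011]
ft_force: [0.3, 0.3, 0.2]
opening: 0.415
```

```bash
python3 - <<'E'
from h import *
plan((445,15.3,79,187))
wrist('w3.png')
E
```

```text
t 5.7 at [443.1  14.4  96.5] yaw -172.5 open 39.4
  dx -0.002 dy 0.001 dz 0.018 tw 0 ->  [ 445.   15.   79. -173.]
```

View pics/w3.png

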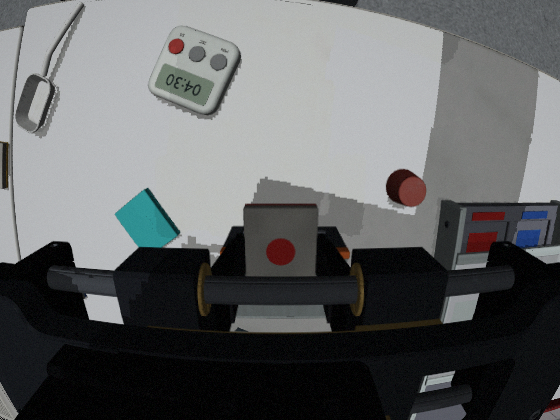

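The tile is held square, with its red spot at (281,252), and the landing area is clear. Next: lower and release.

>>> {"method": "carry_out", "body": {"moves": [{"dx": -0.002, "dy": 0.001, "dz": 0.018, "twist": 0}, {"dx": -0.002, "dy": 0.001, "dz": 0.018, "twist": 0}, {"dx": -0.002, "dy": 0.001, "dz": 0.018, "twist": 0}]}}

```text
t: 6.05
eef_pos: [444.6, 15.9, 78.6]
tcp_rot: [3.141, -0.001, -3.011]
ft_force: [0.0, 1.2, -0.3]
opening: 0.415
```

>>> {"method": "carry_out", "body": {"moves": [{"dx": 0, "dy": 0, "dz": 0, "twist": 0}, {"dx": 0, "dy": 0, "dz": 0, "twist": 0}, {"dx": 0, "dy": 0, "dz": 0, "twist": 0}, {"dx": 0, "dy": 0, "dz": 0, "twist": 0}, {"dx": 0, "dy": 0, "dz": 0, "twist": 0}], "grip": 0.095}}

```text
t: 6.55
eef_pos: [444.7, 17.0, 78.7]
tcp_rot: [-3.141, 0.0, -3.009]
ft_force: [-0.2, -0.4, -0.9]
opening: 0.778
```

>>> {"method": "carry_out", "body": {"moves": [{"dx": -0.02, "dy": 0, "dz": -0.04, "twist": 0}, {"dx": -0.04, "dy": 0, "dz": -0.08, "twist": 0}, {"dx": -0.04, "dy": 0, "dz": -0.12, "twist": 0}, {"dx": -0.04, "dy": 0, "dz": -0.12, "twist": 0}]}}

```text
t: 6.95
eef_pos: [486.3, 22.3, 202.9]
tcp_rot: [-3.14, 0.007, -3.009]
ft_force: [0.5, -0.1, -1.3]
opening: 0.999
```

```bash
cat >> h.py <<'E'
def find(f,zt=10,verbose=True):
    """objects at tile height in the wrist view, with colour of the top; z checks"""
    s,i,p,d=wrist(f);C=cloud(i,d);hsv=cv2.cvtColor(p,cv2.COLOR_RGB2HSV); out=[]
    m=(abs(C[...,2]-zt)<4.5)
    for a,q,b in blobs(cv2.morphologyEx(m.astype(np.uint8),cv2.MORPH_OPEN,np.ones((3,3))),150):
        r=rect(C[b][:,:2])
        if 34<r[2]<48 and 42<r[1]<58: print('tile',r,'z',np.median(C[b][:,2]).round(1),'px',q.round(),{c:round(float(cmask(hsv,c,80)[b].mean()),2) for c in COL}); out.append(r)
    return out
E
python3 - <<'E'
from h import *
print(find('w4.png')); plan()
E
```

```text
tile (array([407.7,  10.9]), 50.5, 39.7, 7.4) z 10.2 px [281. 117.] {'red': 0.97, 'blue': 0.0, 'green': 0.0, 'yellow': 0.0}
tile (array([ 431.8, -305.6]), 49.5, 43.0, -2.6) z 10.2 px [ 45. 119.] {'red': 0.0, 'blue': 0.0, 'green': 0.0, 'yellow': 0.1}
tile (array([ 469.5, -103.7]), 50.1, 41.1, 40.3) z 10.1 px [176. 159.] {'red': 0.0, 'blue': 0.0, 'green': 0.0, 'yellow': 0.0}
tile (array([ 551.7, -209.1]), 51.3, 41.7, 26.3) z 10.1 px [ 99. 214.] {'red': 0.0, 'blue': 0.09, 'green': 0.0, 'yellow': 0.0}
[(array([407.7,  10.9]), 50.5, 39.7, 7.4), (array([ 431.8, -305.6]), 49.5, 43.0, -2.6), (array([ 469.5, -103.7]), 50.1, 41.1, 40.3), (array([ 551.7, -209.1]), 51.3, 41.7, 26.3)]
t 7.0 at [485.1  22.4 200.5] yaw -172.4 open 94.8
```

View pics/w4.png

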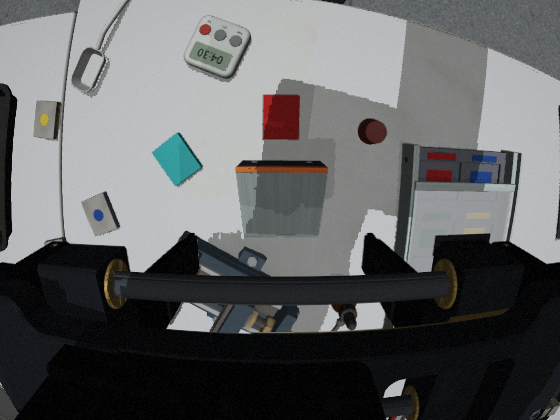

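The red tile has flipped: coated face up at (281,117) px, which is (407.7,10.9) with height 10. I'll pick it up and park it at its old spot.

```bash
python3 - <<'E'
from h import *
plan((408,11,60,187.4),(408,11,5,187.4),(408,11,60,187.4),(421,-202,50,180),(421,-202,6,180))
E
```

```text
t 7.0 at [485.1  22.4 200.5] yaw -172.4 open 94.8
  dx 0.078 dy -0.001 dz 0.141 tw 0 ->  [ 408.   11.   60. -173.]
  dx -0.000 dy 0.000 dz 0.055 tw -0 ->  [ 408.   11.    5. -173.]
  dx -0.000 dy 0.000 dz -0.055 tw -0 ->  [ 408.   11.   60. -173.]
  dx 0.007 dy -0.106 dz 0.005 tw 4 ->  [ 414.  -96.   55. -176.]
  dx 0.000 dy -0.107 dz 0.005 tw 4 ->  [ 421. -202.   50. -180.]
  dx -0.000 dy 0.000 dz 0.044 tw -0 ->  [ 421. -202.    6. -180.]
```

>>> {"method": "carry_out", "body": {"moves": [{"dx": 0.078, "dy": -0.001, "dz": 0.141, "twist": 0}, {"dx": 0.078, "dy": -0.001, "dz": 0.141, "twist": 0}, {"dx": 0.078, "dy": -0.001, "dz": 0.141, "twist": 0}, {"dx": 0.078, "dy": -0.001, "dz": 0.141, "twist": 0}, {"dx": 0.078, "dy": -0.001, "dz": 0.141, "twist": 0}], "grip": 0.062}}

```text
t: 7.5
eef_pos: [404.7, 11.1, 55.6]
tcp_rot: [3.14, -0.006, -3.01]
ft_force: [-0.1, 0.5, 1.0]
opening: 0.673
```

>>> {"method": "carry_out", "body": {"moves": [{"dx": 0, "dy": 0, "dz": 0.028, "twist": 0}, {"dx": 0, "dy": 0, "dz": 0.045, "twist": 0}, {"dx": 0, "dy": 0, "dz": 0.055, "twist": 0}, {"dx": 0, "dy": 0, "dz": 0.055, "twist": 0}]}}

```text
t: 7.9
eef_pos: [407.2, 11.0, 2.0]
tcp_rot: [3.141, -0.001, -3.009]
ft_force: [-0.2, -0.2, 1.2]
opening: 0.651
```

>>> {"method": "carry_out", "body": {"moves": [{"dx": 0, "dy": 0, "dz": 0, "twist": 0}, {"dx": 0, "dy": 0, "dz": 0, "twist": 0}, {"dx": 0, "dy": 0, "dz": 0, "twist": 0}, {"dx": 0, "dy": 0, "dz": 0, "twist": 0}, {"dx": 0, "dy": 0, "dz": 0, "twist": 0}], "grip": 0.02}}

```text
t: 8.4
eef_pos: [407.4, 11.0, 3.2]
tcp_rot: [-3.141, 0.001, -3.009]
ft_force: [0.1, 0.5, 8.6]
opening: 0.417
```

>>> {"method": "carry_out", "body": {"moves": [{"dx": 0, "dy": 0, "dz": -0.03, "twist": 0}, {"dx": 0, "dy": 0, "dz": -0.055, "twist": 0}, {"dx": 0, "dy": 0, "dz": -0.055, "twist": 0}]}}

```text
t: 8.7
eef_pos: [408.1, 10.9, 59.9]
tcp_rot: [-3.14, 0.004, -3.009]
ft_force: [0.2, -0.3, -0.8]
opening: 0.418
```

>>> {"method": "carry_out", "body": {"moves": [{"dx": 0.007, "dy": -0.106, "dz": 0.005, "twist": 4}, {"dx": 0.007, "dy": -0.106, "dz": 0.005, "twist": 4}, {"dx": 0.007, "dy": -0.106, "dz": 0.005, "twist": 4}, {"dx": 0.007, "dy": -0.106, "dz": 0.005, "twist": 4}]}}

```text
t: 9.1
eef_pos: [413.8, -96.1, 52.1]
tcp_rot: [3.141, -0.001, -3.082]
ft_force: [-0.0, -0.3, -0.4]
opening: 0.413
```

>>> {"method": "carry_out", "body": {"moves": [{"dx": 0, "dy": -0.107, "dz": 0.005, "twist": 4}, {"dx": 0, "dy": -0.107, "dz": 0.005, "twist": 4}, {"dx": 0, "dy": -0.107, "dz": 0.005, "twist": 4}, {"dx": 0, "dy": -0.107, "dz": 0.005, "twist": 4}, {"dx": 0, "dy": -0.107, "dz": 0.005, "twist": 4}]}}

```text
t: 9.6
eef_pos: [420.4, -200.0, 47.4]
tcp_rot: [3.141, -0.001, 3.135]
ft_force: [-0.2, 0.3, -0.9]
opening: 0.414
```

```bash
python3 - <<'E'
from h import *
plan((421,-202,6,180),(421,-202,100,180),(552,-210,60,205.5),(552,-210,5,205.5),start=(*state()['eef_pos'],np.degrees(state()['tcp_rot'][2])))
E
```

```text
t 9.6 at [ 420.4 -200.    47.4] yaw 179.6 open 39.4
  dx -0.001 dy -0.002 dz 0.041 tw -0 ->  [ 421. -202.    6.  180.]
  dx 0.000 dy 0.000 dz -0.094 tw -0 ->  [ 421. -202.  100.  180.]
  dx -0.131 dy -0.008 dz 0.040 tw -26 ->  [ 552. -210.   60.  206.]
  dx -0.000 dy 0.000 dz 0.055 tw -0 ->  [ 552. -210.    5.  206.]
```

>>> {"method": "carry_out", "body": {"moves": [{"dx": -0.001, "dy": -0.002, "dz": 0.03, "twist": 0}, {"dx": -0.001, "dy": -0.002, "dz": 0.043, "twist": 0}, {"dx": -0.001, "dy": -0.002, "dz": 0.043, "twist": 0}, {"dx": -0.001, "dy": -0.002, "dz": 0.043, "twist": 0}]}}

```text
t: 10.0
eef_pos: [421.8, -202.4, 4.9]
tcp_rot: [3.141, -0.001, 3.136]
ft_force: [0.0, -0.9, -1.1]
opening: 0.415
```

>>> {"method": "carry_out", "body": {"moves": [{"dx": 0, "dy": 0, "dz": 0, "twist": 0}, {"dx": 0, "dy": 0, "dz": 0, "twist": 0}, {"dx": 0, "dy": 0, "dz": 0, "twist": 0}, {"dx": 0, "dy": 0, "dz": 0, "twist": 0}], "grip": 0.062}}

```text
t: 10.4
eef_pos: [421.9, -203.9, 5.0]
tcp_rot: [-3.141, 0.001, 3.134]
ft_force: [0.1, 0.2, 0.5]
opening: 0.645
```

>>> {"method": "carry_out", "body": {"moves": [{"dx": 0, "dy": 0, "dz": -0.04, "twist": 0}, {"dx": 0, "dy": 0, "dz": -0.08, "twist": 0}, {"dx": 0, "dy": 0, "dz": -0.1, "twist": 0}]}}

```text
t: 10.7
eef_pos: [422.3, -204.1, 107.3]
tcp_rot: [-3.14, 0.002, 3.134]
ft_force: [0.2, -0.7, -0.3]
opening: 0.648
```

>>> {"method": "carry_out", "body": {"moves": [{"dx": -0.1, "dy": -0.008, "dz": -0.03, "twist": -26}, {"dx": -0.1, "dy": -0.008, "dz": -0.03, "twist": -26}, {"dx": -0.1, "dy": -0.008, "dz": -0.03, "twist": -26}, {"dx": -0.1, "dy": -0.008, "dz": -0.03, "twist": -26}]}}

```text
t: 11.1
eef_pos: [522.5, -212.5, 134.8]
tcp_rot: [-3.141, 0.0, -2.692]
ft_force: [-0.9, 0.3, 0.2]
opening: 0.653
```

```bash
cat >> h.py <<'E'
def side(f):
    i=camera_info('side');p,d=snap('side',f);hsv=cv2.cvtColor(p,cv2.COLOR_RGB2HSV)
    for c in COL:
        for a,q,m in blobs(cmask(hsv,c,90),6):
            w=ray(i,*q,10)
            if 380<w[0]<800 and -420<w[1]<100: print('side',c,a,q.round(),w.round())
E
python3 - <<'E'
from h import *
side('s2.png');plan((552,-210,60,205.5))
E
```

```text
side red 227 [224. 278.] [ 425. -207.   10.]
side blue 16 [276. 274.] [ 552. -209.   10.]
side green 7 [311. 293.] [ 628. -287.   10.]
side yellow 19 [262. 215.] [537.  76.  10.]
side yellow 29 [227. 306.] [ 432. -305.   10.]
t 11.15 at [ 521.4 -212.2  134.3] yaw -154.6 open 62.0
  dx -0.029 dy -0.011 dz 0.074 tw -0 ->  [ 552. -210.   60. -154.]
```

>>> {"method": "carry_out", "body": {"moves": [{"dx": -0.029, "dy": -0.011, "dz": 0.04, "twist": 0}, {"dx": -0.029, "dy": -0.011, "dz": 0.08, "twist": 0}, {"dx": -0.029, "dy": -0.011, "dz": 0.11, "twist": 0}, {"dx": -0.029, "dy": -0.011, "dz": 0.129, "twist": 0}, {"dx": -0.029, "dy": -0.011, "dz": 0.129, "twist": 0}]}}

```text
t: 11.65
eef_pos: [550.2, -209.3, 3.0]
tcp_rot: [3.137, -0.004, -2.7]
ft_force: [-0.9, 0.0, -0.3]
opening: 0.652
```

>>> {"method": "carry_out", "body": {"moves": [{"dx": 0, "dy": 0, "dz": 0, "twist": 0}, {"dx": 0, "dy": 0, "dz": 0, "twist": 0}, {"dx": 0, "dy": 0, "dz": 0, "twist": 0}, {"dx": 0, "dy": 0, "dz": 0, "twist": 0}, {"dx": 0, "dy": 0, "dz": 0, "twist": 0}], "grip": 0.02}}

```text
t: 12.15
eef_pos: [553.0, -210.1, 6.8]
tcp_rot: [-3.14, 0.001, -2.695]
ft_force: [-1.6, 1.7, 7.6]
opening: 0.415
```

>>> {"method": "carry_out", "body": {"moves": [{"dx": 0, "dy": 0, "dz": -0.03, "twist": 0}, {"dx": 0, "dy": 0, "dz": -0.06, "twist": 0}, {"dx": 0, "dy": 0, "dz": -0.09, "twist": 0}, {"dx": 0, "dy": 0, "dz": -0.095, "twist": 0}]}}

```text
t: 12.55
eef_pos: [553.9, -210.5, 104.2]
tcp_rot: [-3.137, 0.003, -2.695]
ft_force: [-0.5, -0.3, -0.3]
opening: 0.415
```

```bash
python3 - <<'E'
from h import *
plan((445,15.3,100,187),(445,15.3,78,187))
E
```

```text
t 12.55 at [ 553.9 -210.5  104.2] yaw -154.4 open 39.5
  dx 0.000 dy 0.125 dz 0.002 tw 9 ->  [ 499.  -98.  102. -164.]
  dx 0.021 dy 0.124 dz 0.002 tw 9 ->  [ 445.   15.  100. -173.]
  dx 0.000 dy -0.000 dz 0.022 tw -0 ->  [ 445.   15.   78. -173.]
```

>>> {"method": "carry_out", "body": {"moves": [{"dx": 0, "dy": 0.125, "dz": 0.002, "twist": 9}, {"dx": 0, "dy": 0.125, "dz": 0.002, "twist": 9}, {"dx": 0, "dy": 0.125, "dz": 0.002, "twist": 9}, {"dx": 0, "dy": 0.125, "dz": 0.002, "twist": 9}]}}

```text
t: 12.95
eef_pos: [496.9, -94.6, 98.4]
tcp_rot: [3.14, -0.002, -2.85]
ft_force: [-0.5, 0.7, 0.4]
opening: 0.421
```

>>> {"method": "carry_out", "body": {"moves": [{"dx": 0.021, "dy": 0.124, "dz": 0, "twist": 9}, {"dx": 0.021, "dy": 0.124, "dz": 0, "twist": 9}, {"dx": 0.021, "dy": 0.124, "dz": 0, "twist": 9}, {"dx": 0.021, "dy": 0.124, "dz": 0, "twist": 9}, {"dx": 0.021, "dy": 0.124, "dz": 0, "twist": 9}]}}

```text
t: 13.45
eef_pos: [443.9, 15.5, 98.6]
tcp_rot: [-3.141, 0.001, -3.008]
ft_force: [0.6, -0.8, -1.0]
opening: 0.414
```

```bash
python3 - <<'E'
from h import *
plan((445,15.3,79,187))
s,i,p,d=wrist('w5.png');C=cloud(i,d);hsv=cv2.cvtColor(p,cv2.COLOR_RGB2HSV)
for a,q,m in blobs(cmask(hsv,'blue'),60): print(a,q,np.median(C[m],0))
E
```

```text
t 13.45 at [443.9  15.5  98.6] yaw -172.4 open 39.4
  dx -0.001 dy -0.000 dz 0.020 tw 1 ->  [ 445.   15.   79. -173.]
191 [532.84293194 213.70157068] [410.72673615 271.52688887  14.88611794]
382 [525.70680628 237.19109948] [437.19774824 274.56251113  10.50837866]
585 [280.26837607 254.15555556] [443.39326623  14.35514653 101.9167549 ]
```

>>> {"method": "carry_out", "body": {"moves": [{"dx": -0.001, "dy": 0, "dz": 0.018, "twist": 0}, {"dx": -0.001, "dy": 0, "dz": 0.018, "twist": 0}, {"dx": -0.001, "dy": 0, "dz": 0.018, "twist": 0}]}}

```text
t: 13.8
eef_pos: [444.5, 15.0, 80.5]
tcp_rot: [3.141, -0.001, -3.011]
ft_force: [-0.4, 0.1, -0.3]
opening: 0.413
```

>>> {"method": "carry_out", "body": {"moves": [{"dx": 0, "dy": 0, "dz": 0, "twist": 0}, {"dx": 0, "dy": 0, "dz": 0, "twist": 0}, {"dx": 0, "dy": 0, "dz": 0, "twist": 0}, {"dx": 0, "dy": 0, "dz": 0, "twist": 0}, {"dx": 0, "dy": 0, "dz": 0, "twist": 0}], "grip": 0.095}}

```text
t: 14.3
eef_pos: [444.2, 15.8, 80.7]
tcp_rot: [-3.141, 0.0, -3.009]
ft_force: [-0.3, -0.5, -0.0]
opening: 0.778
```

>>> {"method": "carry_out", "body": {"moves": [{"dx": -0.02, "dy": 0, "dz": -0.04, "twist": 0}, {"dx": -0.04, "dy": 0, "dz": -0.08, "twist": 0}, {"dx": -0.04, "dy": 0, "dz": -0.12, "twist": 0}, {"dx": -0.04, "dy": 0, "dz": -0.12, "twist": 0}]}}

```text
t: 14.7
eef_pos: [485.9, 21.1, 204.9]
tcp_rot: [-3.14, 0.008, -3.009]
ft_force: [0.1, -0.1, -1.0]
opening: 0.996
```

```bash
python3 - <<'E'
from h import *
r=find('w6.png')
b=min(r,key=lambda q:np.hypot(q[0][0]-410,q[0][1]-11)); x,y=b[0]; yaw=b[3]+180
plan((x,y,60,yaw),(x,y,4.5,yaw),(x,y,60,yaw),(552,-210,50,190),(552,-210,6,190))
E
```

```text
tile (array([ 423.2, -203.5]), 50.2, 41.3, -0.4) z 10.2 px [107. 115.] {'red': 0.98, 'blue': 0.0, 'green': 0.0, 'yellow': 0.0}
tile (array([409.5,   9.5]), 48.5, 39.1, 7.8) z 10.1 px [280. 118.] {'red': 0.0, 'blue': 1.0, 'green': 0.0, 'yellow': 0.0}
tile (array([ 431.8, -305.1]), 49.4, 41.8, -2.7) z 10.1 px [ 47. 120.] {'red': 0.0, 'blue': 0.0, 'green': 0.0, 'yellow': 0.1}
tile (array([ 469.3, -103.7]), 50.2, 40.6, 41.4) z 10.2 px [178. 159.] {'red': 0.0, 'blue': 0.0, 'green': 0.0, 'yellow': 0.0}
t 14.75 at [484.6  21.1 202.5] yaw -172.4 open 94.7
  dx 0.076 dy -0.002 dz 0.142 tw -0 ->  [ 410.   10.   60. -172.]
  dx -0.000 dy 0.000 dz 0.056 tw -0 ->  [ 410.   10.    4. -172.]
  dx -0.000 dy 0.000 dz -0.056 tw -0 ->  [ 410.   10.   60. -172.]
  dx -0.056 dy -0.118 dz 0.005 tw -1 ->  [ 481. -100.   55. -171.]
  dx -0.053 dy -0.119 dz 0.005 tw -1 ->  [ 552. -210.   50. -170.]
  dx -0.000 dy 0.000 dz 0.044 tw -0 ->  [ 552. -210.    6. -170.]
```

>>> {"method": "carry_out", "body": {"moves": [{"dx": 0.076, "dy": -0.002, "dz": 0.142, "twist": 0}, {"dx": 0.076, "dy": -0.002, "dz": 0.142, "twist": 0}, {"dx": 0.076, "dy": -0.002, "dz": 0.142, "twist": 0}, {"dx": 0.076, "dy": -0.002, "dz": 0.142, "twist": 0}, {"dx": 0.076, "dy": -0.002, "dz": 0.142, "twist": 0}], "grip": 0.062}}

```text
t: 15.25
eef_pos: [406.4, 9.2, 56.6]
tcp_rot: [3.14, -0.006, -3.01]
ft_force: [-0.0, -0.7, 0.2]
opening: 0.669
```

>>> {"method": "carry_out", "body": {"moves": [{"dx": 0, "dy": 0, "dz": 0.028, "twist": 0}, {"dx": 0, "dy": 0, "dz": 0.045, "twist": 0}, {"dx": 0, "dy": 0, "dz": 0.054, "twist": 0}, {"dx": 0, "dy": 0, "dz": 0.054, "twist": 0}]}}

```text
t: 15.65
eef_pos: [408.8, 9.1, 4.1]
tcp_rot: [3.141, -0.001, -3.009]
ft_force: [0.6, -0.1, 0.7]
opening: 0.651
```

>>> {"method": "carry_out", "body": {"moves": [{"dx": 0, "dy": 0, "dz": 0, "twist": 0}, {"dx": 0, "dy": 0, "dz": 0, "twist": 0}, {"dx": 0, "dy": 0, "dz": 0, "twist": 0}, {"dx": 0, "dy": 0, "dz": 0, "twist": 0}, {"dx": 0, "dy": 0, "dz": 0, "twist": 0}], "grip": 0.02}}

```text
t: 16.15
eef_pos: [409.1, 9.0, 5.2]
tcp_rot: [-3.141, 0.001, -3.009]
ft_force: [0.2, -0.5, 8.7]
opening: 0.413
```

>>> {"method": "carry_out", "body": {"moves": [{"dx": 0, "dy": 0, "dz": -0.04, "twist": 0}, {"dx": 0, "dy": 0, "dz": -0.08, "twist": 0}, {"dx": 0, "dy": 0, "dz": -0.095, "twist": 0}, {"dx": 0, "dy": 0, "dz": -0.095, "twist": 0}]}}

```text
t: 16.55
eef_pos: [409.6, 9.0, 101.6]
tcp_rot: [-3.14, 0.004, -3.009]
ft_force: [0.4, 0.2, -1.4]
opening: 0.414
```

>>> {"method": "carry_out", "body": {"moves": [{"dx": -0.056, "dy": -0.118, "dz": 0, "twist": -1}, {"dx": -0.056, "dy": -0.118, "dz": 0, "twist": -1}, {"dx": -0.056, "dy": -0.118, "dz": 0, "twist": -1}, {"dx": -0.056, "dy": -0.118, "dz": 0, "twist": -1}]}}

```text
t: 16.95
eef_pos: [481.5, -103.4, 98.3]
tcp_rot: [-3.141, 0.0, -2.995]
ft_force: [0.0, -0.5, -0.4]
opening: 0.415
```

>>> {"method": "carry_out", "body": {"moves": [{"dx": -0.053, "dy": -0.119, "dz": 0.05, "twist": -1}, {"dx": -0.053, "dy": -0.119, "dz": 0.05, "twist": -1}, {"dx": -0.053, "dy": -0.119, "dz": 0.05, "twist": -1}, {"dx": -0.053, "dy": -0.119, "dz": 0.05, "twist": -1}, {"dx": -0.053, "dy": -0.119, "dz": 0.05, "twist": -1}]}}

```text
t: 17.45
eef_pos: [548.9, -209.7, 47.9]
tcp_rot: [3.14, -0.003, -2.975]
ft_force: [0.2, 0.9, -0.8]
opening: 0.417
```

```bash
python3 - <<'E'
from h import *
plan((552,-210,5,190))
E
```

```text
t 17.45 at [ 548.9 -209.7   47.9] yaw -170.5 open 39.7
  dx -0.003 dy -0.001 dz 0.043 tw -0 ->  [ 552. -210.    5. -170.]
```

>>> {"method": "carry_out", "body": {"moves": [{"dx": 0, "dy": 0, "dz": 0.03, "twist": 0}, {"dx": 0, "dy": 0, "dz": 0.042, "twist": 0}, {"dx": 0, "dy": 0, "dz": 0.042, "twist": 0}, {"dx": 0, "dy": 0, "dz": 0.042, "twist": 0}]}}

```text
t: 17.85
eef_pos: [549.9, -209.7, 8.1]
tcp_rot: [3.141, -0.0, -2.974]
ft_force: [-0.6, -0.4, -0.6]
opening: 0.415
```

>>> {"method": "carry_out", "body": {"moves": [{"dx": 0, "dy": 0, "dz": 0, "twist": 0}, {"dx": 0, "dy": 0, "dz": 0, "twist": 0}, {"dx": 0, "dy": 0, "dz": 0, "twist": 0}, {"dx": 0, "dy": 0, "dz": 0, "twist": 0}], "grip": 0.062}}

```text
t: 18.25
eef_pos: [550.1, -210.4, 8.0]
tcp_rot: [-3.141, 0.0, -2.974]
ft_force: [0.0, -0.5, 0.4]
opening: 0.641
```

>>> {"method": "carry_out", "body": {"moves": [{"dx": 0, "dy": 0, "dz": -0.04, "twist": 0}, {"dx": 0, "dy": 0, "dz": -0.08, "twist": 0}, {"dx": 0, "dy": 0, "dz": -0.12, "twist": 0}, {"dx": -0.039, "dy": -0.068, "dz": -0.12, "twist": -8}, {"dx": -0.039, "dy": -0.068, "dz": -0.12, "twist": -8}]}}

```text
t: 18.75
eef_pos: [601.6, -272.8, 130.2]
tcp_rot: [-3.138, 0.003, -2.83]
ft_force: [0.0, 0.2, -1.0]
opening: 0.649
```

```bash
python3 - <<'E'
from h import *
side('s3.png');plan((626.5,-288.3,60,198),(626.5,-288.3,5,198))
E
```

```text
side red 225 [224. 278.] [ 425. -207.   10.]
side blue 210 [276. 276.] [ 552. -213.   10.]
side green 7 [311. 294.] [ 627. -287.   10.]
side yellow 19 [299. 230.] [638. -21.  10.]
side yellow 29 [227. 306.] [ 432. -305.   10.]
t 18.8 at [ 603.1 -275.3  128.9] yaw -162.4 open 62.3
  dx -0.018 dy -0.019 dz 0.069 tw -0 ->  [ 626. -288.   60. -162.]
  dx -0.000 dy 0.000 dz 0.055 tw -0 ->  [ 626. -288.    5. -162.]
```

>>> {"method": "carry_out", "body": {"moves": [{"dx": -0.018, "dy": -0.019, "dz": 0.04, "twist": 0}, {"dx": -0.018, "dy": -0.019, "dz": 0.08, "twist": 0}, {"dx": -0.018, "dy": -0.019, "dz": 0.11, "twist": 0}, {"dx": -0.018, "dy": -0.019, "dz": 0.123, "twist": 0}, {"dx": -0.018, "dy": -0.019, "dz": 0.123, "twist": 0}]}}

```text
t: 19.3
eef_pos: [622.1, -283.2, 3.3]
tcp_rot: [3.14, -0.002, -2.835]
ft_force: [0.1, 0.5, 1.4]
opening: 0.653
```

>>> {"method": "carry_out", "body": {"moves": [{"dx": 0, "dy": 0, "dz": 0, "twist": 0}, {"dx": 0, "dy": 0, "dz": 0, "twist": 0}, {"dx": 0, "dy": 0, "dz": 0, "twist": 0}, {"dx": 0, "dy": 0, "dz": 0, "twist": 0}, {"dx": 0, "dy": 0, "dz": 0, "twist": 0}], "grip": 0.02}}

```text
t: 19.8
eef_pos: [623.2, -283.8, 6.0]
tcp_rot: [-3.14, 0.001, -2.835]
ft_force: [-1.4, 0.2, 7.4]
opening: 0.413
```

>>> {"method": "carry_out", "body": {"moves": [{"dx": 0, "dy": 0, "dz": -0.03, "twist": 0}, {"dx": 0, "dy": 0, "dz": -0.06, "twist": 0}, {"dx": 0, "dy": 0, "dz": -0.09, "twist": 0}, {"dx": 0, "dy": 0, "dz": -0.095, "twist": 0}, {"dx": 0, "dy": 0, "dz": -0.095, "twist": 0}]}}

```text
t: 20.3
eef_pos: [622.9, -283.6, 100.7]
tcp_rot: [-3.14, 0.001, -2.835]
ft_force: [0.2, -0.6, -1.5]
opening: 0.412
```

```bash
python3 - <<'E'
from h import *
plan((445,15.3,99,187))
E
```

```text
t 20.3 at [ 622.9 -283.6  100.7] yaw -162.4 open 39.2
  dx 0.040 dy 0.169 dz 0.001 tw 5 ->  [ 534. -134.  100. -168.]
  dx 0.055 dy 0.165 dz 0.001 tw 5 ->  [ 445.   15.   99. -173.]
```

>>> {"method": "carry_out", "body": {"moves": [{"dx": 0.04, "dy": 0.169, "dz": 0, "twist": 5}, {"dx": 0.04, "dy": 0.169, "dz": 0, "twist": 5}, {"dx": 0.04, "dy": 0.169, "dz": 0, "twist": 5}, {"dx": 0.04, "dy": 0.169, "dz": 0, "twist": 5}, {"dx": 0.04, "dy": 0.169, "dz": 0, "twist": 5}]}}

```text
t: 20.8
eef_pos: [531.3, -131.8, 98.6]
tcp_rot: [3.14, -0.003, -2.92]
ft_force: [0.8, 0.2, 0.0]
opening: 0.416
```

>>> {"method": "carry_out", "body": {"moves": [{"dx": 0.055, "dy": 0.165, "dz": 0, "twist": 5}, {"dx": 0.055, "dy": 0.165, "dz": 0, "twist": 5}, {"dx": 0.055, "dy": 0.165, "dz": 0, "twist": 5}, {"dx": 0.055, "dy": 0.165, "dz": 0, "twist": 5}, {"dx": 0.055, "dy": 0.165, "dz": 0, "twist": 5}]}}

```text
t: 21.3
eef_pos: [442.6, 16.1, 99.0]
tcp_rot: [3.141, -0.002, -3.007]
ft_force: [0.0, -0.7, -0.7]
opening: 0.413
```

```bash
python3 - <<'E'
from h import *
s,i,p,d=wrist('w7.png');C=cloud(i,d);hsv=cv2.cvtColor(p,cv2.COLOR_RGB2HSV)
plan((445,15.3,79,187))
for a,q,m in blobs(cmask(hsv,'green'),60): print(a,q,np.median(C[m],0))
E
```

```text
t 21.35 at [444.   14.9  99.2] yaw -172.3 open 39.2
  dx -0.001 dy 0.000 dz 0.020 tw 1 ->  [ 445.   15.   79. -173.]
449 [279.6325167  258.53006682] [444.33956803  14.88378724 103.26636989]
```

>>> {"method": "carry_out", "body": {"moves": [{"dx": 0, "dy": 0, "dz": 0.019, "twist": 0}, {"dx": 0, "dy": 0, "dz": 0.019, "twist": 0}, {"dx": 0, "dy": 0, "dz": 0.019, "twist": 0}]}}

```text
t: 21.65
eef_pos: [444.5, 13.6, 80.3]
tcp_rot: [3.141, -0.001, -3.011]
ft_force: [-0.2, -0.3, -0.5]
opening: 0.415
```

>>> {"method": "carry_out", "body": {"moves": [{"dx": 0, "dy": 0, "dz": 0, "twist": 0}, {"dx": 0, "dy": 0, "dz": 0, "twist": 0}, {"dx": 0, "dy": 0, "dz": 0, "twist": 0}, {"dx": 0, "dy": 0, "dz": 0, "twist": 0}, {"dx": 0, "dy": 0, "dz": 0, "twist": 0}], "grip": 0.095}}

```text
t: 22.15
eef_pos: [444.0, 14.6, 80.8]
tcp_rot: [-3.141, 0.0, -3.009]
ft_force: [0.7, -0.2, -0.3]
opening: 0.776
```

>>> {"method": "carry_out", "body": {"moves": [{"dx": -0.02, "dy": 0, "dz": -0.04, "twist": 0}, {"dx": -0.04, "dy": 0, "dz": -0.08, "twist": 0}, {"dx": -0.04, "dy": 0, "dz": -0.12, "twist": 0}, {"dx": -0.04, "dy": 0, "dz": -0.12, "twist": 0}, {"dx": -0.04, "dy": 0, "dz": -0.12, "twist": 0}]}}

```text
t: 22.65
eef_pos: [483.4, 19.9, 201.0]
tcp_rot: [-3.141, 0.001, -3.009]
ft_force: [0.1, 0.4, -0.3]
opening: 1.001
```

```bash
python3 - <<'E'
from h import *
r=find('w8.png')
b=min(r,key=lambda q:np.hypot(q[0][0]-410,q[0][1]-11)); x,y=b[0]; yaw=b[3]+180
plan((x,y,60,yaw),(x,y,4.5,yaw),(x,y,100,yaw),(627,-288,50,190))
E
```

```text
tile (array([ 423.3, -203.9]), 50.1, 41.8, -0.2) z 10.2 px [106. 118.] {'red': 0.98, 'blue': 0.0, 'green': 0.0, 'yellow': 0.0}
tile (array([ 431.9, -305.4]), 49.8, 41.7, -4.1) z 10.2 px [ 46. 122.] {'red': 0.0, 'blue': 0.0, 'green': 0.0, 'yellow': 0.1}
tile (array([415.6,   8.1]), 49.2, 40.0, 7.8) z 10.1 px [279. 127.] {'red': 0.0, 'blue': 0.0, 'green': 0.95, 'yellow': 0.0}
tile (array([ 469.6, -103.7]), 50.0, 41.0, 41.8) z 10.1 px [177. 163.] {'red': 0.0, 'blue': 0.0, 'green': 0.0, 'yellow': 0.0}
tile (array([ 551.5, -210.3]), 50.0, 41.7, 10.2) z 10.1 px [ 99. 218.] {'red': 0.0, 'blue': 0.96, 'green': 0.0, 'yellow': 0.0}
t 22.7 at [483.   19.9 200.1] yaw -172.4 open 95.0
  dx 0.068 dy -0.003 dz 0.140 tw -0 ->  [ 416.    8.   60. -172.]
  dx -0.000 dy 0.000 dz 0.056 tw -0 ->  [ 416.    8.    4. -172.]
  dx -0.000 dy 0.000 dz -0.096 tw -0 ->  [ 416.    8.  100. -172.]
  dx -0.085 dy -0.161 dz 0.025 tw -1 ->  [ 521. -140.   75. -171.]
  dx -0.082 dy -0.163 dz 0.025 tw -1 ->  [ 627. -288.   50. -170.]
```

>>> {"method": "carry_out", "body": {"moves": [{"dx": 0.068, "dy": -0.003, "dz": 0.14, "twist": 0}, {"dx": 0.068, "dy": -0.003, "dz": 0.14, "twist": 0}, {"dx": 0.068, "dy": -0.003, "dz": 0.14, "twist": 0}, {"dx": 0.068, "dy": -0.003, "dz": 0.14, "twist": 0}, {"dx": 0.068, "dy": -0.003, "dz": 0.14, "twist": 0}], "grip": 0.062}}

```text
t: 23.2
eef_pos: [415.7, 7.9, 59.5]
tcp_rot: [3.141, -0.004, -3.01]
ft_force: [-0.3, 0.1, 0.6]
opening: 0.669
```

>>> {"method": "carry_out", "body": {"moves": [{"dx": 0, "dy": 0, "dz": 0.028, "twist": 0}, {"dx": 0, "dy": 0, "dz": 0.045, "twist": 0}, {"dx": 0, "dy": 0, "dz": 0.055, "twist": 0}, {"dx": 0, "dy": 0, "dz": 0.055, "twist": 0}]}}

```text
t: 23.6
eef_pos: [417.3, 7.9, 5.5]
tcp_rot: [-3.142, -0.0, -3.009]
ft_force: [0.1, 0.4, -0.8]
opening: 0.653
```

>>> {"method": "carry_out", "body": {"moves": [{"dx": 0, "dy": 0, "dz": 0, "twist": 0}, {"dx": 0, "dy": 0, "dz": 0, "twist": 0}, {"dx": 0, "dy": 0, "dz": 0, "twist": 0}, {"dx": 0, "dy": 0, "dz": 0, "twist": 0}, {"dx": 0, "dy": 0, "dz": 0, "twist": 0}], "grip": 0.02}}

```text
t: 24.1
eef_pos: [416.9, 7.9, 6.2]
tcp_rot: [-3.141, 0.001, -3.009]
ft_force: [-0.5, 0.8, 8.1]
opening: 0.412
```

>>> {"method": "carry_out", "body": {"moves": [{"dx": 0, "dy": 0, "dz": -0.04, "twist": 0}, {"dx": 0, "dy": 0, "dz": -0.08, "twist": 0}, {"dx": 0, "dy": 0, "dz": -0.095, "twist": 0}, {"dx": 0, "dy": 0, "dz": -0.095, "twist": 0}]}}

```text
t: 24.5
eef_pos: [417.4, 7.8, 102.6]
tcp_rot: [-3.14, 0.004, -3.009]
ft_force: [-0.4, 1.2, -0.6]
opening: 0.413
```

```bash
python3 - <<'E'
from h import *
plan((505,-290,60,180),(505,-290,6,180),(505,-290,120,180),(432,-305,120,177),(432,-305,5,177))
E
```

```text
t 24.5 at [417.4   7.8 102.6] yaw -172.4 open 39.3
  dx -0.024 dy -0.153 dz 0.021 tw 4 ->  [ 461. -141.   81. -176.]
  dx -0.034 dy -0.151 dz 0.021 tw 4 ->  [ 505. -290.   60. -180.]
  dx -0.000 dy 0.000 dz 0.054 tw -0 ->  [ 505. -290.    6. -180.]
  dx -0.000 dy 0.000 dz -0.114 tw -0 ->  [ 505. -290.  120. -180.]
  dx 0.073 dy -0.015 dz -0.000 tw 3 ->  [ 432. -305.  120. -183.]
  dx 0.000 dy 0.000 dz 0.115 tw -0 ->  [ 432. -305.    5. -183.]
```

>>> {"method": "carry_out", "body": {"moves": [{"dx": -0.024, "dy": -0.153, "dz": 0.02, "twist": 4}, {"dx": -0.024, "dy": -0.153, "dz": 0.02, "twist": 4}, {"dx": -0.024, "dy": -0.153, "dz": 0.02, "twist": 4}, {"dx": -0.024, "dy": -0.153, "dz": 0.02, "twist": 4}, {"dx": -0.024, "dy": -0.153, "dz": 0.02, "twist": 4}]}}

```text
t: 25.0
eef_pos: [459.9, -141.5, 79.2]
tcp_rot: [3.141, -0.002, -3.082]
ft_force: [-0.9, 1.0, 0.0]
opening: 0.413
```

>>> {"method": "carry_out", "body": {"moves": [{"dx": -0.034, "dy": -0.151, "dz": 0.021, "twist": 4}, {"dx": -0.034, "dy": -0.151, "dz": 0.021, "twist": 4}, {"dx": -0.034, "dy": -0.151, "dz": 0.021, "twist": 4}, {"dx": -0.034, "dy": -0.151, "dz": 0.021, "twist": 4}, {"dx": -0.034, "dy": -0.151, "dz": 0.021, "twist": 4}]}}

```text
t: 25.5
eef_pos: [503.4, -288.4, 58.7]
tcp_rot: [3.14, -0.001, 3.134]
ft_force: [0.3, 0.7, 0.3]
opening: 0.415
```

>>> {"method": "carry_out", "body": {"moves": [{"dx": 0, "dy": 0, "dz": 0.03, "twist": 0}, {"dx": 0, "dy": 0, "dz": 0.053, "twist": 0}, {"dx": 0, "dy": 0, "dz": 0.053, "twist": 0}, {"dx": 0, "dy": 0, "dz": 0.053, "twist": 0}]}}

```text
t: 25.9
eef_pos: [503.6, -287.4, 7.0]
tcp_rot: [3.141, -0.001, 3.136]
ft_force: [0.3, 0.8, 0.0]
opening: 0.415
```

>>> {"method": "carry_out", "body": {"moves": [{"dx": 0, "dy": 0, "dz": 0, "twist": 0}, {"dx": 0, "dy": 0, "dz": 0, "twist": 0}, {"dx": 0, "dy": 0, "dz": 0, "twist": 0}, {"dx": 0, "dy": 0, "dz": 0, "twist": 0}], "grip": 0.062}}

```text
t: 26.3
eef_pos: [503.9, -289.3, 7.1]
tcp_rot: [-3.141, 0.001, 3.134]
ft_force: [-0.4, 0.7, 0.1]
opening: 0.643
```

>>> {"method": "carry_out", "body": {"moves": [{"dx": 0, "dy": 0, "dz": -0.04, "twist": 0}, {"dx": 0, "dy": 0, "dz": -0.08, "twist": 0}, {"dx": 0, "dy": 0, "dz": -0.12, "twist": 0}, {"dx": 0, "dy": 0, "dz": -0.12, "twist": 0}, {"dx": 0, "dy": 0, "dz": -0.12, "twist": 0}]}}

```text
t: 26.8
eef_pos: [503.9, -289.3, 127.4]
tcp_rot: [-3.14, 0.001, 3.134]
ft_force: [-0.3, 0.3, -1.3]
opening: 0.653
```

```bash
python3 - <<'E'
from h import *
find('w9.png');side('s4.png')
plan((432,-305.3,60,177),(432,-305.3,5,177),(432,-305.3,100,177),(445,15.3,100,187))
E
```

```text
tile (array([ 422.7, -204.6]), 50.5, 40.6, 0.8) z 10.1 px [375. 115.] {'red': 0.99, 'blue': 0.0, 'green': 0.0, 'yellow': 0.0}
tile (array([ 431.2, -305.6]), 50.0, 40.5, -2.8) z 10.1 px [263. 123.] {'red': 0.0, 'blue': 0.0, 'green': 0.0, 'yellow': 0.11}
tile (array([ 469.2, -104.2]), 51.1, 41.3, 41.2) z 10.0 px [465. 169.] {'red': 0.0, 'blue': 0.0, 'green': 0.0, 'yellow': 0.0}
tile (array([ 503.2, -289. ]), 49.3, 40.3, -0.4) z 10.0 px [282. 202.] {'red': 0.0, 'blue': 0.0, 'green': 0.97, 'yellow': 0.0}
tile (array([ 550.8, -210.7]), 50.6, 39.9, 10.2) z 10.0 px [367. 241.] {'red': 0.0, 'blue': 0.96, 'green': 0.0, 'yellow': 0.0}
side red 225 [224. 278.] [ 425. -207.   10.]
side blue 204 [276. 276.] [ 552. -213.   10.]
side green 207 [259. 299.] [ 505. -292.   10.]
side yellow 8 [268. 213.] [556.  85.  10.]
side yellow 6 [240. 215.] [472.  84.  10.]
side yellow 31 [227. 306.] [ 431. -305.   10.]
t 26.9 at [ 503.3 -288.9  125.6] yaw 179.6 open 61.7
  dx 0.071 dy -0.017 dz 0.066 tw 3 ->  [ 432. -305.   60.  177.]
  dx 0.000 dy 0.000 dz 0.055 tw -0 ->  [ 432. -305.    5.  177.]
  dx 0.000 dy 0.000 dz -0.095 tw -0 ->  [ 432. -305.  100.  177.]
  dx 0.002 dy 0.160 dz -0.000 tw -5 ->  [ 438. -145.  100.  182.]
  dx -0.012 dy 0.160 dz -0.000 tw -5 ->  [445.  15. 100. 187.]
```

```bash
python3 - <<'E'
from h import *
i=dict(np.load('w.npz'));C=cloud(i,i['d'])
a=np.radians(177);t=np.array([np.cos(a),np.sin(a)]);n=np.array([np.sin(a),-np.cos(a)])
q=C[...,:2]-np.array([431.5,-305.5]); u=q@t;v=q@n
m=(abs(u)<14)&(C[...,2]>3)&(C[...,2]<60)&(abs(v)<75)
for lo in range(-75,75,5):
    k=m&(v>=lo)&(v<lo+5)
    if k.any(): print(lo,k.sum(),C[k][:,2].max().round(1))
E
```

```text
-75 118 7.9
-70 27 21.8
-65 66 36.1
-60 194 37.2
-55 160 36.8
-25 8 9.8
-20 181 11.7
-15 174 12.2
-10 178 12.1
-5 180 12.3
0 180 12.3
5 183 12.2
10 185 11.6
15 175 12.0
20 3 9.1
```

>>> {"method": "carry_out", "body": {"moves": [{"dx": 0.071, "dy": -0.017, "dz": 0.04, "twist": 3}, {"dx": 0.071, "dy": -0.017, "dz": 0.066, "twist": 3}, {"dx": 0.071, "dy": -0.017, "dz": 0.066, "twist": 3}, {"dx": 0.071, "dy": -0.017, "dz": 0.09, "twist": 3}, {"dx": 0.071, "dy": -0.017, "dz": 0.12, "twist": 3}], "grip": 0.055}}

```text
t: 27.4
eef_pos: [433.5, -306.1, 6.2]
tcp_rot: [-3.141, 0.001, 3.082]
ft_force: [1.0, -0.4, -0.5]
opening: 0.578
```

>>> {"method": "carry_out", "body": {"moves": [{"dx": 0, "dy": 0, "dz": 0, "twist": 0}, {"dx": 0, "dy": 0, "dz": 0, "twist": 0}, {"dx": 0, "dy": 0, "dz": 0, "twist": 0}, {"dx": 0, "dy": 0, "dz": 0, "twist": 0}, {"dx": 0, "dy": 0, "dz": 0, "twist": 0}], "grip": 0.02}}

```text
t: 27.9
eef_pos: [433.1, -305.9, 7.5]
tcp_rot: [-3.141, 0.001, 3.082]
ft_force: [0.4, -0.2, -0.5]
opening: 0.412
```

>>> {"method": "carry_out", "body": {"moves": [{"dx": 0, "dy": 0, "dz": -0.03, "twist": 0}, {"dx": 0, "dy": 0, "dz": -0.06, "twist": 0}, {"dx": 0, "dy": 0, "dz": -0.09, "twist": 0}, {"dx": 0, "dy": 0, "dz": -0.095, "twist": 0}, {"dx": 0, "dy": 0, "dz": -0.095, "twist": 0}]}}

```text
t: 28.4
eef_pos: [433.0, -305.9, 102.6]
tcp_rot: [-3.14, 0.002, 3.082]
ft_force: [-0.5, 0.4, -0.9]
opening: 0.415
```

>>> {"method": "carry_out", "body": {"moves": [{"dx": 0.002, "dy": 0.16, "dz": 0, "twist": -5}, {"dx": 0.002, "dy": 0.16, "dz": 0, "twist": -5}, {"dx": 0.002, "dy": 0.16, "dz": 0, "twist": -5}, {"dx": 0.002, "dy": 0.16, "dz": 0, "twist": -5}, {"dx": 0.002, "dy": 0.16, "dz": 0, "twist": -5}]}}

```text
t: 28.9
eef_pos: [440.0, -144.4, 100.8]
tcp_rot: [3.141, -0.001, -3.111]
ft_force: [-0.2, -0.4, -1.1]
opening: 0.409
```

>>> {"method": "carry_out", "body": {"moves": [{"dx": -0.012, "dy": 0.16, "dz": 0, "twist": -5}, {"dx": -0.012, "dy": 0.16, "dz": 0, "twist": -5}, {"dx": -0.012, "dy": 0.16, "dz": 0, "twist": -5}, {"dx": -0.012, "dy": 0.16, "dz": 0, "twist": -5}, {"dx": -0.012, "dy": 0.16, "dz": 0, "twist": -5}]}}

```text
t: 29.4
eef_pos: [448.3, 14.6, 101.1]
tcp_rot: [-3.141, -0.0, -3.025]
ft_force: [-0.4, -0.4, -0.3]
opening: 0.411
```

```bash
python3 - <<'E'
from h import *
s,i,p,d=wrist('w10.png');C=cloud(i,d);hsv=cv2.cvtColor(p,cv2.COLOR_RGB2HSV)
plan((445,15.3,79,187))
for a,q,m in blobs(cmask(hsv,'yellow'),60): print(a,q,np.median(C[m],0))
E
```

```text
t 29.45 at [448.3  13.6 101.2] yaw -173.4 open 39.7
  dx 0.003 dy 0.002 dz 0.022 tw -0 ->  [ 445.   15.   79. -173.]
525 [279.82095238 251.00380952] [446.30596024  13.04925052 104.11813883]
203 [359.2955665  292.50246305] [417.5022856   30.71709606 198.76659659]
157 [200.48407643 292.08917197] [422.42989166 -10.36537378 199.04937681]
```

>>> {"method": "carry_out", "body": {"moves": [{"dx": 0.002, "dy": 0.002, "dz": 0.02, "twist": 0}, {"dx": 0.002, "dy": 0.002, "dz": 0.02, "twist": 0}, {"dx": 0.002, "dy": 0.002, "dz": 0.02, "twist": 0}]}}

```text
t: 29.75
eef_pos: [445.8, 14.7, 81.5]
tcp_rot: [3.142, -0.001, -3.029]
ft_force: [-0.2, 0.3, -0.9]
opening: 0.412
```

>>> {"method": "carry_out", "body": {"moves": [{"dx": 0, "dy": 0, "dz": 0, "twist": 0}, {"dx": 0, "dy": 0, "dz": 0, "twist": 0}, {"dx": 0, "dy": 0, "dz": 0, "twist": 0}, {"dx": 0, "dy": 0, "dz": 0, "twist": 0}, {"dx": 0, "dy": 0, "dz": 0, "twist": 0}], "grip": 0.095}}

```text
t: 30.25
eef_pos: [445.7, 16.2, 81.8]
tcp_rot: [-3.141, 0.0, -3.027]
ft_force: [0.4, -0.1, -0.4]
opening: 0.776
```

>>> {"method": "carry_out", "body": {"moves": [{"dx": -0.02, "dy": 0, "dz": -0.04, "twist": 0}, {"dx": -0.04, "dy": 0, "dz": -0.08, "twist": 0}, {"dx": -0.04, "dy": 0, "dz": -0.12, "twist": 0}, {"dx": -0.04, "dy": 0, "dz": -0.12, "twist": 0}, {"dx": -0.04, "dy": 0, "dz": -0.12, "twist": 0}]}}

```text
t: 30.75
eef_pos: [485.3, 20.9, 202.0]
tcp_rot: [-3.141, 0.001, -3.027]
ft_force: [-0.6, -1.5, -1.1]
opening: 0.995
```

```bash
python3 - <<'E'
from h import *
find('w11.png'); plan((500,150,300,98))
E
```

```text
tile (array([408.9,  11.3]), 49.7, 40.4, 2.5) z 10.1 px [281. 119.] {'red': 0.0, 'blue': 0.0, 'green': 0.0, 'yellow': 0.92}
tile (array([ 423.6, -203.9]), 49.2, 41.3, 0.5) z 10.2 px [105. 120.] {'red': 0.97, 'blue': 0.0, 'green': 0.0, 'yellow': 0.0}
tile (array([ 469.5, -103.6]), 50.3, 41.3, 40.6) z 10.2 px [177. 163.] {'red': 0.0, 'blue': 0.0, 'green': 0.0, 'yellow': 0.0}
tile (array([ 503.7, -288.8]), 51.0, 41.5, -1.3) z 10.2 px [ 53. 178.] {'red': 0.0, 'blue': 0.0, 'green': 0.91, 'yellow': 0.0}
tile (array([ 551.5, -210.7]), 51.5, 41.4, 8.7) z 10.1 px [100. 219.] {'red': 0.0, 'blue': 0.94, 'green': 0.0, 'yellow': 0.0}
t 30.8 at [484.8  20.9 201.1] yaw -173.4 open 94.9
  dx -0.010 dy 0.042 dz -0.033 tw 30 ->  [ 490.   64.  234. -203.]
  dx 0.012 dy 0.042 dz -0.033 tw 30 ->  [ 495.  107.  267. -232.]
  dx 0.031 dy 0.030 dz -0.033 tw 30 ->  [ 500.  150.  300. -262.]
```

>>> {"method": "carry_out", "body": {"moves": [{"dx": -0.01, "dy": 0.042, "dz": -0.033, "twist": 30}, {"dx": -0.01, "dy": 0.042, "dz": -0.033, "twist": 30}, {"dx": -0.01, "dy": 0.042, "dz": -0.033, "twist": 30}, {"dx": -0.01, "dy": 0.042, "dz": -0.033, "twist": 30}]}}

```text
t: 31.2
eef_pos: [489.9, 64.0, 233.2]
tcp_rot: [-3.141, -0.002, 2.728]
ft_force: [0.7, -0.0, -0.5]
opening: 0.998
```

>>> {"method": "carry_out", "body": {"moves": [{"dx": 0.012, "dy": 0.042, "dz": -0.033, "twist": 30}, {"dx": 0.012, "dy": 0.042, "dz": -0.033, "twist": 30}, {"dx": 0.012, "dy": 0.042, "dz": -0.033, "twist": 30}, {"dx": 0.012, "dy": 0.042, "dz": -0.033, "twist": 30}]}}

```text
t: 31.6
eef_pos: [495.7, 107.3, 266.1]
tcp_rot: [-3.139, -0.001, 2.204]
ft_force: [0.3, -0.0, -1.0]
opening: 1.003
```

>>> {"method": "carry_out", "body": {"moves": [{"dx": 0.031, "dy": 0.03, "dz": -0.033, "twist": 30}, {"dx": 0.031, "dy": 0.03, "dz": -0.033, "twist": 30}, {"dx": 0.031, "dy": 0.03, "dz": -0.033, "twist": 30}, {"dx": 0.031, "dy": 0.03, "dz": -0.033, "twist": 30}, {"dx": 0.031, "dy": 0.03, "dz": -0.033, "twist": 30}]}}

```text
t: 32.1
eef_pos: [501.4, 149.8, 299.0]
tcp_rot: [-3.139, 0.0, 1.685]
ft_force: [-0.5, -0.3, -0.9]
opening: 0.995
```

```bash
cat > rack.py <<'E'
from h import *
import sys
s,i,p,d=wrist(sys.argv[1]);C=cloud(i,d);hsv=cv2.cvtColor(p,cv2.COLOR_RGB2HSV)
reg=(C[...,0]>370)&(C[...,0]<760)&(C[...,1]>120)&(C[...,1]<360)
print(s['eef_pos'],s['tcp_rot'][2])
r=reg&(abs(C[...,2]-37)<2.5)
for a,q,b in blobs(r,80): print('z37',a,q.round(),rect(C[b][:,:2]),np.median(C[b][:,2]).round(1))
h=reg&(C[...,2]>50)&(C[...,2]<75)
for a,q,b in blobs(h,40): print('handle',a,q.round(),rect(C[b][:,:2]),np.median(C[b][:,2]).round(1))
for c in COL:
    for a,q,b in blobs(cmask(hsv,c,60)&reg,25):
        print(c,a,q.round(),wray(i,*q,12).round(),rect(C[b][:,:2]),'z',np.median(C[b][:,2]).round(1))
E
python3 rack.py w12.png
```

```text
[501.42384585 149.75827623 298.97143792] 1.684712721116901
z37 541 [324.  46.] (array([548.7, 338.1]), 313.4, 4.3, 8.1) 36.8
z37 731 [250. 103.] (array([452.7, 244.3]), 149.6, 19.3, -81.8) 35.2
z37 667 [356. 101.] (array([585.5, 263. ]), 149.2, 23.2, -81.5) 35.2
z37 928 [304. 105.] (array([520.9, 253.1]), 100.1, 48.6, -76.7) 36.6
z37 83 [336. 146.] (array([570.7, 200.8]), 24.0, 20.1, -76.2) 34.9
z37 513 [325. 161.] (array([570.6, 180.9]), 314.9, 4.3, 8.1) 36.9
handle 680 [452.  91.] (array([720.5, 305.4]), 106.1, 41.5, -66.9) 58.4
handle 1255 [470.  85.] (array([738.6, 316.8]), 86.3, 42.6, -89.9) 68.9
handle 512 [305. 101.] (array([519.9, 254.5]), 68.9, 11.3, -83.0) 61.7
handle 76 [357. 210.] (array([607.1, 122.7]), 16.8, 5.1, 3.1) 63.8
red 631 [441.  95.] [726. 304.  12.] (array([722.3, 307.1]), 108.8, 46.2, -72.5) z 29.2
red 171 [228. 129.] [420. 207.  12.] (array([420.4, 206.9]), 38.3, 8.7, -83.6) z 14.9
red 157 [243. 127.] [442. 210.  12.] (array([440.9, 210.2]), 35.6, 8.7, -83.1) z 10.6
red 65 [213. 187.] [405. 120.  12.] (array([408.2, 123.7]), 21.0, 7.2, -0.0) z 26.0
blue 589 [473.  80.] [782. 341.  12.] (array([745.7, 323.2]), 73.6, 28.3, -89.9) z 69.5
blue 175 [226.  82.] [411. 272.  12.] (array([410.9, 271.4]), 39.3, 9.4, -81.3) z 14.9
blue 156 [242.  82.] [432. 274.  12.] (array([433.7, 273.7]), 37.7, 11.3, -82.7) z 10.8
yellow 346 [112. 283.] [230. -67.  12.] (array([450.7, 169.5]), 14.7, 2.4, -81.6) z 394.9
yellow 343 [449. 283.] [813.   1.  12.] (array([546.8, 180.7]), 14.4, 2.6, -80.3) z 394.9
yellow 187 [477. 315.] [908. -68.  12.] (array([555.9, 175.8]), 22.7, 1.8, 6.0) z 401.8
yellow 91 [416. 405.] [ 855. -311.   12.] (array([552.7, 130.4]), 11.4, 2.1, -85.9) z 395.4
```

View pics/w12.png

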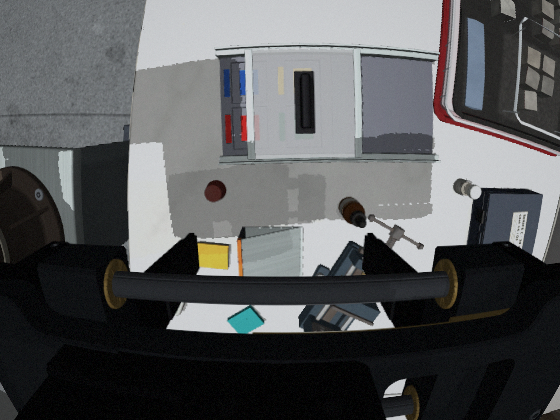

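The rack yaw is 8.1° and its centre (559.6,259.5). The handle is at (305,101) px, rack x = −40, so the guard stands about 37 mm open and needs about +117 mm. Labels so far: red and blue are uncovered in the outer column; yellow (281,75) and green (281,125) show faintly through the guard.

```bash
python3 - <<'E'
from h import *
plan((520,254.5,110,98.1),(520,254.5,42,98.1))
E
```

```text
t 32.15 at [501.5 149.7 299.2] yaw 96.7 open 94.8
  dx 0.051 dy 0.015 dz 0.095 tw -1 ->  [511. 202. 205.  97.]
  dx 0.051 dy 0.016 dz 0.095 tw -1 ->  [520. 254. 110.  98.]
  dx 0.000 dy 0.000 dz 0.068 tw -0 ->  [520. 254.  42.  98.]
```

>>> {"method": "carry_out", "body": {"moves": [{"dx": 0.051, "dy": 0.015, "dz": 0.095, "twist": -1}, {"dx": 0.051, "dy": 0.015, "dz": 0.095, "twist": -1}, {"dx": 0.051, "dy": 0.015, "dz": 0.095, "twist": -1}, {"dx": 0.051, "dy": 0.015, "dz": 0.095, "twist": -1}], "grip": 0.05}}

```text
t: 32.55
eef_pos: [510.4, 202.2, 204.3]
tcp_rot: [-3.138, 0.001, 1.706]
ft_force: [0.3, -0.7, -0.2]
opening: 0.718
```

>>> {"method": "carry_out", "body": {"moves": [{"dx": 0.051, "dy": 0.016, "dz": 0.095, "twist": 0}, {"dx": 0.051, "dy": 0.016, "dz": 0.095, "twist": 0}, {"dx": 0.051, "dy": 0.016, "dz": 0.095, "twist": 0}, {"dx": 0.051, "dy": 0.016, "dz": 0.095, "twist": 0}, {"dx": 0.051, "dy": 0.016, "dz": 0.095, "twist": 0}]}}

```text
t: 33.05
eef_pos: [521.0, 254.1, 112.9]
tcp_rot: [3.139, -0.0, 1.703]
ft_force: [1.4, 0.4, -0.3]
opening: 0.53
```

```bash
python3 - <<'E'
from h import *
plan((520,254.5,44,98.1))
E
```

```text
t 33.05 at [521.  254.1 112.9] yaw 97.6 open 50.4
  dx 0.001 dy -0.001 dz 0.069 tw -0 ->  [520. 254.  44.  98.]
```

>>> {"method": "carry_out", "body": {"moves": [{"dx": 0, "dy": -0.001, "dz": 0.03, "twist": 0}, {"dx": 0, "dy": -0.001, "dz": 0.055, "twist": 0}, {"dx": 0, "dy": -0.001, "dz": 0.068, "twist": 0}, {"dx": 0, "dy": -0.001, "dz": 0.068, "twist": 0}, {"dx": 0, "dy": -0.001, "dz": 0.068, "twist": 0}]}}

```text
t: 33.55
eef_pos: [519.8, 254.5, 44.1]
tcp_rot: [3.14, -0.0, 1.703]
ft_force: [0.4, 0.4, -0.2]
opening: 0.525
```

>>> {"method": "carry_out", "body": {"moves": [{"dx": 0, "dy": 0, "dz": 0, "twist": 0}, {"dx": 0, "dy": 0, "dz": 0, "twist": 0}, {"dx": 0, "dy": 0, "dz": 0, "twist": 0}, {"dx": 0, "dy": 0, "dz": 0, "twist": 0}, {"dx": 0, "dy": 0, "dz": 0, "twist": 0}], "grip": 0}}

```text
t: 34.05
eef_pos: [519.0, 254.7, 42.7]
tcp_rot: [3.141, 0.0, 1.703]
ft_force: [-0.2, 0.2, -0.8]
opening: 0.162
```

>>> {"method": "carry_out", "body": {"moves": [{"dx": 0, "dy": 0.02, "dz": 0, "twist": 0}, {"dx": 0, "dy": 0.04, "dz": 0, "twist": 0}, {"dx": 0, "dy": 0.06, "dz": 0, "twist": 0}, {"dx": 0, "dy": 0.06, "dz": 0, "twist": 0}]}}

```text
t: 34.45
eef_pos: [580.4, 263.3, 42.4]
tcp_rot: [3.14, -0.001, 1.703]
ft_force: [0.1, 3.8, 1.5]
opening: 0.119
```

```bash
python3 - <<'E'
from h import *
plan((636.3,270.4,44,98.1))
E
```

```text
t 34.45 at [580.4 263.3  42.4] yaw 97.6 open 11.3
  dx -0.000 dy 0.056 dz -0.002 tw -0 ->  [636. 270.  44.  98.]
```

>>> {"method": "carry_out", "body": {"moves": [{"dx": 0, "dy": 0.02, "dz": 0, "twist": 0}, {"dx": 0, "dy": 0.04, "dz": 0, "twist": 0}, {"dx": 0, "dy": 0.054, "dz": 0, "twist": 0}, {"dx": 0, "dy": 0.054, "dz": 0, "twist": 0}, {"dx": 0, "dy": 0.054, "dz": 0, "twist": 0}]}}

```text
t: 34.95
eef_pos: [632.1, 270.5, 42.5]
tcp_rot: [3.141, -0.001, 1.704]
ft_force: [1.4, 5.8, -1.2]
opening: 0.125
```

>>> {"method": "carry_out", "body": {"moves": [{"dx": 0, "dy": 0.001, "dz": 0, "twist": 0}, {"dx": 0, "dy": 0.002, "dz": 0, "twist": 0}, {"dx": 0, "dy": 0.002, "dz": 0, "twist": 0}]}}

```text
t: 35.25
eef_pos: [633.3, 270.7, 42.4]
tcp_rot: [-3.141, -0.001, 1.704]
ft_force: [-1.6, 4.7, 1.1]
opening: 0.123
```

>>> {"method": "carry_out", "body": {"moves": [{"dx": 0, "dy": 0.001, "dz": 0, "twist": 0}, {"dx": 0, "dy": 0.002, "dz": 0, "twist": 0}, {"dx": 0, "dy": 0.002, "dz": 0, "twist": 0}]}}

```text
t: 35.55
eef_pos: [635.3, 271.0, 42.5]
tcp_rot: [-3.141, -0.001, 1.704]
ft_force: [-1.5, 5.3, -0.3]
opening: 0.124
```

>>> {"method": "carry_out", "body": {"moves": [{"dx": 0, "dy": 0.001, "dz": 0, "twist": 0}, {"dx": 0, "dy": 0.001, "dz": 0, "twist": 0}, {"dx": 0, "dy": 0.002, "dz": 0, "twist": 0}, {"dx": 0, "dy": 0.002, "dz": 0, "twist": 0}]}}

```text
t: 35.95
eef_pos: [636.7, 271.2, 42.5]
tcp_rot: [-3.14, -0.0, 1.704]
ft_force: [-4.8, 4.0, 2.0]
opening: 0.126
```

>>> {"method": "carry_out", "body": {"moves": [{"dx": 0, "dy": 0.001, "dz": 0, "twist": 0}, {"dx": 0, "dy": 0.001, "dz": 0, "twist": 0}, {"dx": 0, "dy": 0.001, "dz": 0, "twist": 0}]}}

```text
t: 36.25
eef_pos: [636.7, 271.1, 42.4]
tcp_rot: [-3.137, -0.0, 1.704]
ft_force: [-9.2, 3.5, 5.2]
opening: 0.124
```

>>> {"method": "carry_out", "body": {"moves": [{"dx": 0, "dy": -0.001, "dz": 0, "twist": 0}, {"dx": 0, "dy": -0.001, "dz": 0, "twist": 0}, {"dx": 0, "dy": -0.001, "dz": 0, "twist": 0}], "grip": 0.05}}

```text
t: 36.55
eef_pos: [638.0, 270.3, 42.5]
tcp_rot: [3.141, 0.0, 1.703]
ft_force: [0.8, 0.1, 1.1]
opening: 0.32
```

>>> {"method": "carry_out", "body": {"moves": [{"dx": 0, "dy": 0, "dz": -0.05, "twist": 0}, {"dx": 0, "dy": 0, "dz": -0.1, "twist": 0}, {"dx": 0, "dy": 0, "dz": -0.15, "twist": 0}, {"dx": 0, "dy": 0, "dz": -0.18, "twist": 0}, {"dx": 0, "dy": 0, "dz": -0.18, "twist": 0}]}}

```text
t: 37.05
eef_pos: [639.5, 270.8, 227.9]
tcp_rot: [3.134, -0.001, 1.703]
ft_force: [0.4, -0.1, -0.0]
opening: 0.525
```

>>> {"method": "carry_out", "body": {"moves": [{"dx": -0.09, "dy": -0.14, "dz": -0.06, "twist": 0}, {"dx": -0.09, "dy": -0.14, "dz": -0.06, "twist": 0}, {"dx": -0.09, "dy": -0.14, "dz": -0.06, "twist": 0}, {"dx": -0.09, "dy": -0.14, "dz": -0.06, "twist": 0}, {"dx": -0.09, "dy": -0.14, "dz": -0.06, "twist": 0}]}}

```text
t: 37.55
eef_pos: [509.4, 161.2, 283.7]
tcp_rot: [3.14, 0.0, 1.702]
ft_force: [0.4, 1.2, -0.1]
opening: 0.526
```

```bash
python3 rack.py w13.png; python3 - <<'E'
from h import *
i=dict(np.load('w.npz'));cv2.imwrite('pics/w13c.png',cv2.resize(cv2.cvtColor(i['p'][20:240,150:460],cv2.COLOR_RGB2BGR),None,fx=2.5,fy=2.5))
plan((409,11.3,60,182.5))
E
```

```text
[509.38619044 161.23130985 283.67008766] 1.701578564802122
z37 548 [320.  51.] (array([548.1, 338.1]), 312.2, 4.2, 8.0) 36.8
z37 794 [335. 106.] (array([576. , 261.9]), 147.6, 34.5, -82.6) 35.2
z37 610 [433. 118.] (array([698.6, 279.2]), 147.7, 29.7, -82.0) 35.1
z37 643 [381. 113.] (array([632.1, 265.9]), 97.9, 46.6, -77.2) 36.7
z37 537 [322. 171.] (array([570.5, 180.9]), 313.2, 4.3, 8.0) 36.9
handle 726 [452.  99.] (array([721.4, 305.8]), 107.9, 40.9, -67.0) 58.4
handle 1341 [471.  94.] (array([739.8, 316.5]), 86.9, 40.3, 89.9) 68.8
handle 602 [392. 111.] (array([635.7, 270. ]), 69.8, 12.5, -81.3) 61.2
handle 82 [351. 222.] (array([606.7, 122.6]), 17.7, 5.1, -0.0) 62.4
red 437 [443. 102.] [730. 306.  12.] (array([725.6, 307.8]), 108.5, 38.8, -72.6) z 28.9
red 186 [219. 135.] [420. 207.  12.] (array([419.8, 206.7]), 39.9, 8.9, -82.9) z 15.1
red 518 [242. 135.] [451. 211.  12.] (array([449.8, 210.6]), 36.0, 26.4, -82.8) z 10.7
red 111 [205. 194.] [408. 123.  12.] (array([408.9, 125. ]), 26.8, 9.7, 0.0) z 25.1
blue 429 [475.  86.] [783. 345.  12.] (array([746.4, 324.5]), 70.9, 27.1, -8
[... 348 characters left out ...]
, -82.0) z 10.6
yellow 204 [274.  86.] [485. 282.  12.] (array([485.1, 281.5]), 40.1, 8.1, -82.4) z 15.0
yellow 518 [297.  86.] [515. 286.  12.] (array([515., 286.]), 35.0, 25.7, -82.2) z 10.5
yellow 353 [184. 288.] [382. -32.  12.] (array([480. , 182.9]), 14.7, 1.8, -83.5) z 380.0
yellow 363 [377. 289.] [685.   6.  12.] (array([531.8, 189.9]), 14.9, 2.1, -83.6) z 380.0
yellow 333 [415. 323.] [775. -58.  12.] (array([542.6, 185.4]), 24.8, 2.6, 8.0) z 386.7
t 37.6 at [510.6 162.1 282.9] yaw 97.5 open 50.2
  dx -0.045 dy -0.040 dz 0.074 tw -28 ->  [477. 112. 209. 126.]
  dx -0.021 dy -0.057 dz 0.074 tw -28 ->  [443.  62. 134. 154.]
  dx 0.009 dy -0.060 dz 0.074 tw -28 ->  [409.  11.  60. 182.]
```

View pics/w13c.png

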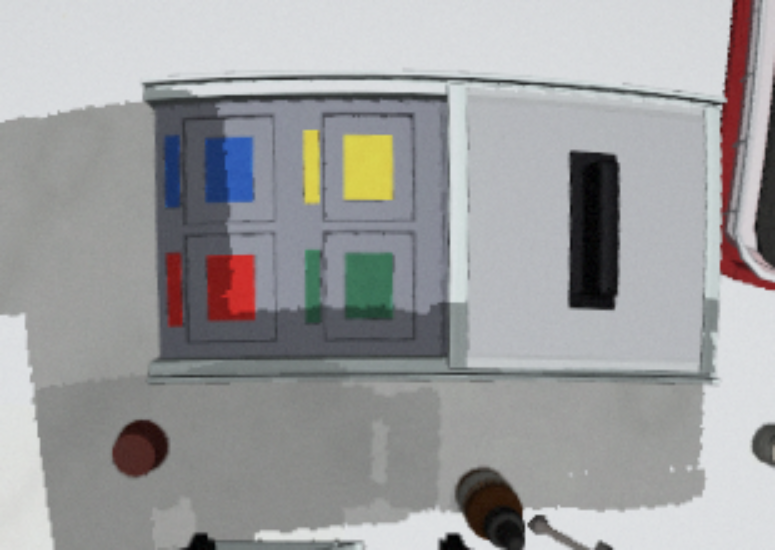

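The guard is fully open. In the crop the pockets are blue at (230,170), yellow at (368,168), red at (231,288) and green at (369,287), and their world positions match the rack geometry. Next: file yellow.

>>> {"method": "carry_out", "body": {"moves": [{"dx": -0.045, "dy": -0.04, "dz": 0.04, "twist": -28}, {"dx": -0.045, "dy": -0.04, "dz": 0.04, "twist": -28}, {"dx": -0.045, "dy": -0.04, "dz": 0.04, "twist": -28}, {"dx": -0.045, "dy": -0.04, "dz": 0.04, "twist": -28}], "grip": 0.062}}

```text
t: 38.0
eef_pos: [477.7, 112.8, 241.1]
tcp_rot: [-3.14, -0.001, 2.197]
ft_force: [0.1, 0.2, -0.4]
opening: 0.652
```

>>> {"method": "carry_out", "body": {"moves": [{"dx": -0.021, "dy": -0.057, "dz": 0.05, "twist": -28}, {"dx": -0.021, "dy": -0.057, "dz": 0.05, "twist": -28}, {"dx": -0.021, "dy": -0.057, "dz": 0.05, "twist": -28}, {"dx": -0.021, "dy": -0.057, "dz": 0.05, "twist": -28}]}}

```text
t: 38.4
eef_pos: [443.4, 62.5, 191.0]
tcp_rot: [-3.14, -0.002, 2.685]
ft_force: [0.1, -0.0, -1.0]
opening: 0.649
```

>>> {"method": "carry_out", "body": {"moves": [{"dx": 0.009, "dy": -0.06, "dz": 0.05, "twist": -28}, {"dx": 0.009, "dy": -0.06, "dz": 0.05, "twist": -28}, {"dx": 0.009, "dy": -0.06, "dz": 0.05, "twist": -28}, {"dx": 0.009, "dy": -0.06, "dz": 0.1, "twist": -28}, {"dx": 0.009, "dy": -0.06, "dz": 0.1, "twist": -28}]}}

```text
t: 38.9
eef_pos: [406.7, 13.2, 88.0]
tcp_rot: [3.14, -0.009, -3.114]
ft_force: [-1.5, 1.0, 0.3]
opening: 0.653
```

```bash
python3 - <<'E'
from h import *
side('s5.png')
plan((409,11.3,5,182.5))
E
```

```text
side red 226 [224. 278.] [ 425. -207.   10.]
side blue 205 [276. 276.] [ 551. -214.   10.]
side green 207 [259. 299.] [ 504. -292.   10.]
side yellow 145 [219. 230.] [410.   8.  10.]
t 38.95 at [407.4  13.3  90.4] yaw -178.5 open 61.7
  dx -0.002 dy -0.002 dz 0.085 tw -1 ->  [ 409.   11.    5. -177.]
```

>>> {"method": "carry_out", "body": {"moves": [{"dx": -0.002, "dy": -0.002, "dz": 0.04, "twist": -1}, {"dx": -0.002, "dy": -0.002, "dz": 0.07, "twist": -1}, {"dx": -0.002, "dy": -0.002, "dz": 0.082, "twist": -1}, {"dx": -0.002, "dy": -0.002, "dz": 0.082, "twist": -1}, {"dx": -0.002, "dy": -0.002, "dz": 0.082, "twist": -1}]}}

```text
t: 39.45
eef_pos: [411.3, 11.1, 11.8]
tcp_rot: [-3.141, 0.001, -3.097]
ft_force: [-0.0, 0.4, -0.2]
opening: 0.655
```

>>> {"method": "carry_out", "body": {"moves": [{"dx": 0, "dy": 0, "dz": 0, "twist": 0}, {"dx": 0, "dy": 0, "dz": 0, "twist": 0}, {"dx": 0, "dy": 0, "dz": 0, "twist": 0}, {"dx": 0, "dy": 0, "dz": 0, "twist": 0}, {"dx": 0, "dy": 0, "dz": 0, "twist": 0}], "grip": 0.02}}

```text
t: 39.95
eef_pos: [410.5, 11.0, 10.8]
tcp_rot: [-3.141, 0.0, -3.097]
ft_force: [-0.8, 0.1, -0.4]
opening: 0.287
```

>>> {"method": "carry_out", "body": {"moves": [{"dx": 0, "dy": 0, "dz": -0.04, "twist": 0}, {"dx": 0, "dy": 0, "dz": -0.08, "twist": 0}, {"dx": 0, "dy": 0, "dz": -0.095, "twist": 0}, {"dx": 0, "dy": 0, "dz": -0.095, "twist": 0}]}}

```text
t: 40.35
eef_pos: [411.3, 10.9, 107.4]
tcp_rot: [-3.141, 0.004, -3.097]
ft_force: [-0.2, -0.4, -0.8]
opening: 0.213
```

```bash
python3 - <<'E'
from h import *
plan((515.2,286.2,100,98.1))
E
```

```text
t 40.35 at [411.3  10.9 107.4] yaw -177.4 open 20.2
  dx -0.039 dy 0.090 dz 0.003 tw 28 ->  [ 446.  103.  105. -206.]
  dx 0.008 dy 0.098 dz 0.003 tw 28 ->  [ 481.  194.  102. -234.]
  dx 0.053 dy 0.082 dz 0.003 tw 28 ->  [ 515.  286.  100. -262.]
```

>>> {"method": "carry_out", "body": {"moves": [{"dx": -0.001, "dy": 0, "dz": 0, "twist": 0}, {"dx": -0.001, "dy": 0, "dz": 0, "twist": 0}, {"dx": -0.001, "dy": 0, "dz": 0, "twist": 0}, {"dx": -0.001, "dy": 0, "dz": 0, "twist": 0}], "grip": 0.062}}

```text
t: 40.75
eef_pos: [411.2, 11.1, 104.9]
tcp_rot: [3.141, -0.002, -3.097]
ft_force: [0.9, -0.6, -1.2]
opening: 0.488
```

```bash
python3 - <<'E'
from h import *
plan((409,11.3,5,182.5));side('s6.png')
E
```

```text
t 40.75 at [411.2  11.1 104.9] yaw -177.4 open 46.4
  dx 0.002 dy 0.000 dz 0.100 tw 0 ->  [ 409.   11.    5. -178.]
side red 226 [224. 278.] [ 425. -207.   10.]
side blue 205 [276. 276.] [ 551. -214.   10.]
side green 207 [259. 299.] [ 504. -292.   10.]
side yellow 143 [220. 230.] [411.   8.  10.]
```

>>> {"method": "carry_out", "body": {"moves": [{"dx": 0.001, "dy": 0, "dz": 0.03, "twist": 0}, {"dx": 0.001, "dy": 0, "dz": 0.07, "twist": 0}, {"dx": 0.001, "dy": 0, "dz": 0.099, "twist": 0}, {"dx": 0.001, "dy": 0, "dz": 0.099, "twist": 0}, {"dx": 0.001, "dy": 0, "dz": 0.099, "twist": 0}]}}

```text
t: 41.3
eef_pos: [410.3, 11.0, 6.7]
tcp_rot: [3.141, -0.002, -3.097]
ft_force: [0.1, -0.4, 0.2]
opening: 0.651
```

>>> {"method": "carry_out", "body": {"moves": [{"dx": 0, "dy": 0, "dz": 0, "twist": 0}, {"dx": 0, "dy": 0, "dz": 0, "twist": 0}, {"dx": 0, "dy": 0, "dz": 0, "twist": 0}, {"dx": 0, "dy": 0, "dz": 0, "twist": 0}, {"dx": 0, "dy": 0, "dz": 0, "twist": 0}], "grip": 0.02}}

```text
t: 41.8
eef_pos: [410.9, 11.0, 7.4]
tcp_rot: [-3.141, 0.002, -3.097]
ft_force: [-0.4, 0.7, 11.0]
opening: 0.409
```

>>> {"method": "carry_out", "body": {"moves": [{"dx": 0, "dy": 0, "dz": -0.04, "twist": 0}, {"dx": 0, "dy": 0, "dz": -0.08, "twist": 0}, {"dx": 0, "dy": 0, "dz": -0.095, "twist": 0}, {"dx": 0, "dy": 0, "dz": -0.095, "twist": 0}]}}

```text
t: 42.2
eef_pos: [411.4, 10.9, 103.6]
tcp_rot: [-3.141, 0.005, -3.096]
ft_force: [0.3, -0.9, -0.6]
opening: 0.412
```

```bash
python3 - <<'E'
from h import *
plan((515.2,286.2,100,98.1))
E
```

```text
t 42.2 at [411.4  10.9 103.6] yaw -177.4 open 39.2
  dx -0.039 dy 0.090 dz 0.001 tw 28 ->  [ 446.  103.  102. -206.]
  dx 0.008 dy 0.098 dz 0.001 tw 28 ->  [ 481.  194.  101. -234.]
  dx 0.053 dy 0.082 dz 0.001 tw 28 ->  [ 515.  286.  100. -262.]
```

>>> {"method": "carry_out", "body": {"moves": [{"dx": -0.039, "dy": 0.09, "dz": 0, "twist": 28}, {"dx": -0.039, "dy": 0.09, "dz": 0, "twist": 28}, {"dx": -0.039, "dy": 0.09, "dz": 0, "twist": 28}, {"dx": -0.039, "dy": 0.09, "dz": 0, "twist": 28}]}}

```text
t: 42.6
eef_pos: [445.5, 104.4, 100.3]
tcp_rot: [-3.141, -0.001, 2.695]
ft_force: [-1.1, 0.0, -0.8]
opening: 0.411
```

>>> {"method": "carry_out", "body": {"moves": [{"dx": 0.008, "dy": 0.098, "dz": 0, "twist": 28}, {"dx": 0.008, "dy": 0.098, "dz": 0, "twist": 28}, {"dx": 0.008, "dy": 0.098, "dz": 0, "twist": 28}, {"dx": 0.008, "dy": 0.098, "dz": 0, "twist": 28}]}}

```text
t: 43.0
eef_pos: [480.0, 196.1, 99.9]
tcp_rot: [-3.14, -0.001, 2.206]
ft_force: [-0.4, -0.9, -0.8]
opening: 0.416
```

>>> {"method": "carry_out", "body": {"moves": [{"dx": 0.053, "dy": 0.082, "dz": 0, "twist": 28}, {"dx": 0.053, "dy": 0.082, "dz": 0, "twist": 28}, {"dx": 0.053, "dy": 0.082, "dz": 0, "twist": 28}, {"dx": 0.053, "dy": 0.082, "dz": 0, "twist": 28}, {"dx": 0.053, "dy": 0.082, "dz": 0, "twist": 28}]}}

```text
t: 43.5
eef_pos: [513.9, 286.1, 99.8]
tcp_rot: [-3.139, 0.001, 1.721]
ft_force: [0.3, 0.7, -0.9]
opening: 0.413
```

```bash
cat > held.py <<'E'
from h import *
import sys
# held tile: top-face pixels near the tool, at TCP height
col,tx,ty=sys.argv[1],float(sys.argv[2]),float(sys.argv[3])
s,i,p,d=wrist(sys.argv[4]);C=cloud(i,d);hsv=cv2.cvtColor(p,cv2.COLOR_RGB2HSV)
m=cmask(hsv,col,70)&(np.hypot(C[...,0]-s['eef_pos'][0],C[...,1]-s['eef_pos'][1])<45)&(abs(C[...,2]-s['eef_pos'][2]-4)<15)
for a,q,b in blobs(m,100): print(a,q.round(),rect(C[b][:,:2]),'z',np.median(C[b][:,2]),'max xy',C[b].max(0).round(),C[b].min(0).round(), 'far end in tool x', ((C[b][:,:2]-s['eef_pos'][:2])@[np.cos(s['tcp_rot'][2]),np.sin(s['tcp_rot'][2])]).max().round(1))
plan((tx,ty,50,98.1),(tx,ty,18,98.1))
E
python3 held.py yellow 515.2 286.2 w14.png
```

```text
4813 [280. 241.] (array([513. , 291.6]), 40.9, 40.4, -81.4) z 102.45533457414061 max xy [536. 315. 107.] [490. 269.  95.] far end in tool x 26.0
t 43.55 at [514.  285.9 100.2] yaw 98.7 open 39.0
  dx 0.000 dy 0.001 dz 0.050 tw 1 ->  [515. 286.  50.  98.]
  dx 0.000 dy 0.000 dz 0.032 tw -0 ->  [515. 286.  18.  98.]
```

>>> {"method": "carry_out", "body": {"moves": [{"dx": -0.001, "dy": 0.001, "dz": 0.03, "twist": 1}, {"dx": -0.001, "dy": 0.001, "dz": 0.05, "twist": 1}, {"dx": -0.001, "dy": 0.001, "dz": 0.06, "twist": 1}, {"dx": -0.001, "dy": 0.001, "dz": 0.06, "twist": 1}]}}

```text
t: 43.95
eef_pos: [515.1, 284.7, 40.2]
tcp_rot: [-3.139, 0.001, 1.704]
ft_force: [0.3, -1.0, -0.5]
opening: 0.413
```

```bash
python3 held.py yellow 515.2 286.2 w15.png
```

```text
4864 [280. 241.] (array([514.3, 290.2]), 40.9, 40.6, -82.2) z 42.76599968784035 max xy [536. 313.  47.] [492. 267.  41.] far end in tool x 26.0
t 44.0 at [515.6 285.   41.3] yaw 97.6 open 38.9
  dx 0.001 dy -0.000 dz -0.009 tw -0 ->  [515. 286.  50.  98.]
  dx 0.000 dy 0.000 dz 0.032 tw -0 ->  [515. 286.  18.  98.]
```

>>> {"method": "carry_out", "body": {"moves": [{"dx": 0, "dy": 0, "dz": 0.012, "twist": 0}, {"dx": 0, "dy": 0, "dz": 0.022, "twist": 0}, {"dx": 0, "dy": 0, "dz": 0.022, "twist": 0}, {"dx": 0, "dy": 0, "dz": 0.022, "twist": 0}]}}

```text
t: 44.4
eef_pos: [515.6, 285.2, 19.4]
tcp_rot: [-3.141, 0.0, 1.703]
ft_force: [-0.3, -0.3, -0.9]
opening: 0.411
```

>>> {"method": "carry_out", "body": {"moves": [{"dx": 0, "dy": 0, "dz": 0, "twist": 0}, {"dx": 0, "dy": 0, "dz": 0, "twist": 0}, {"dx": 0, "dy": 0, "dz": 0, "twist": 0}, {"dx": 0, "dy": 0, "dz": 0, "twist": 0}], "grip": 0.049}}

```text
t: 44.8
eef_pos: [515.8, 285.2, 19.8]
tcp_rot: [3.141, 0.0, 1.703]
ft_force: [0.4, 0.0, 0.7]
opening: 0.515
```

>>> {"method": "carry_out", "body": {"moves": [{"dx": 0, "dy": 0, "dz": -0.03, "twist": 0}, {"dx": 0, "dy": 0, "dz": -0.07, "twist": 0}, {"dx": 0, "dy": 0, "dz": -0.11, "twist": 0}, {"dx": -0.03, "dy": 0, "dz": -0.16, "twist": 0}, {"dx": -0.08, "dy": 0, "dz": -0.18, "twist": 0}]}}

```text
t: 45.3
eef_pos: [525.5, 216.4, 198.3]
tcp_rot: [3.137, -0.001, 1.706]
ft_force: [1.3, -1.1, -0.0]
opening: 0.514
```

```bash
cat > filed.py <<'E'
from h import *
import sys
s,i,p,d=wrist(sys.argv[1]);C=cloud(i,d);hsv=cv2.cvtColor(p,cv2.COLOR_RGB2HSV)
P={'red':(450.1,211.0),'blue':(440.9,275.4),'green':(524.3,221.6),'yellow':(515.2,286.0)}
for c,(x,y) in P.items():
    m=cmask(hsv,c,60)&(np.hypot(C[...,0]-x,C[...,1]-y)<42)&(C[...,2]>8)&(C[...,2]<40)
    for a,q,b in blobs(m,150): print(c,a,q.round(),rect(C[b][:,:2]),'want',(x,y),'z',np.percentile(C[b][:,2],[5,50,95]).round(1))
plan((424,-204,120,180)) if len(sys.argv)<3 else plan(tuple(map(float,sys.argv[2:])))
E
python3 filed.py w16.png
```

```text
red 252 [187. 185.] (array([420.1, 207. ]), 40.3, 9.0, -81.7) want (450.1, 211.0) z [13.7 14.9 16.2]
red 740 [213. 183.] (array([450.4, 211.2]), 36.1, 27.1, -83.0) want (450.1, 211.0) z [ 9.5 10.7 12. ]
blue 273 [184. 127.] (array([411. , 271.4]), 40.4, 9.0, -81.2) want (440.9, 275.4) z [13.7 15.  16.2]
blue 771 [212. 126.] (array([441.2, 275.7]), 36.2, 26.6, -83.5) want (440.9, 275.4) z [ 9.4 10.7 11.9]
green 252 [252. 184.] (array([494.5, 217.4]), 39.8, 8.0, -81.5) want (524.3, 221.6) z [13.5 15.  16.3]
green 714 [280. 183.] (array([524.7, 221.7]), 34.5, 25.6, -81.7) want (524.3, 221.6) z [ 9.6 10.7 11.9]
yellow 1777 [279. 125.] (array([515.2, 285.7]), 50.9, 41.6, -81.9) want (515.2, 286.0) z [18.6 20.1 21.3]
yellow 277 [251. 125.] (array([485.3, 281.6]), 39.4, 8.9, -82.3) want (515.2, 286.0) z [13.7 15.  16.2]
t 45.35 at [527.  210.6 200.5] yaw 97.6 open 49.2
  dx -0.132 dy -0.052 dz 0.027 tw -28 ->  [493.  72. 174. 125.]
  dx -0.093 dy -0.107 dz 0.027 tw -28 ->  [458. -66. 147. 153.]
  dx -0.033 dy -0.138 dz 0.027 tw -28 ->  [ 424. -204.  120.  180.]
```

Yellow is filed within 0.5 mm, top face at z = 20 as expected. Next is red.

>>> {"method": "carry_out", "body": {"moves": [{"dx": -0.132, "dy": -0.052, "dz": 0.027, "twist": -28}, {"dx": -0.132, "dy": -0.052, "dz": 0.027, "twist": -28}, {"dx": -0.132, "dy": -0.052, "dz": 0.027, "twist": -28}, {"dx": -0.132, "dy": -0.052, "dz": 0.027, "twist": -28}, {"dx": -0.132, "dy": -0.052, "dz": 0.027, "twist": -28}], "grip": 0.062}}

```text
t: 45.85
eef_pos: [490.6, 76.5, 167.9]
tcp_rot: [-3.141, 0.0, 2.19]
ft_force: [0.6, 0.3, 0.8]
opening: 0.652
```

>>> {"method": "carry_out", "body": {"moves": [{"dx": -0.093, "dy": -0.107, "dz": 0.027, "twist": -28}, {"dx": -0.093, "dy": -0.107, "dz": 0.027, "twist": -28}, {"dx": -0.093, "dy": -0.107, "dz": 0.027, "twist": -28}, {"dx": -0.093, "dy": -0.107, "dz": 0.027, "twist": -28}, {"dx": -0.093, "dy": -0.107, "dz": 0.027, "twist": -28}]}}

```text
t: 46.35
eef_pos: [458.0, -61.1, 140.7]
tcp_rot: [-3.142, -0.0, 2.678]
ft_force: [0.2, 0.4, -0.2]
opening: 0.653
```

>>> {"method": "carry_out", "body": {"moves": [{"dx": -0.033, "dy": -0.138, "dz": 0.027, "twist": -28}, {"dx": -0.033, "dy": -0.138, "dz": 0.027, "twist": -28}, {"dx": -0.033, "dy": -0.138, "dz": 0.027, "twist": -28}, {"dx": -0.033, "dy": -0.138, "dz": 0.027, "twist": -28}, {"dx": -0.033, "dy": -0.138, "dz": 0.027, "twist": -28}]}}

```text
t: 46.85
eef_pos: [426.6, -199.1, 113.7]
tcp_rot: [-3.141, 0.0, -3.118]
ft_force: [0.2, 0.1, -0.0]
opening: 0.654
```

```bash
python3 - <<'E'
from h import *
side('s7.png');find('w17.png');plan((423.3,-204.2,5,180.3))
E
```

```text
side red 226 [224. 278.] [ 425. -207.   10.]
side blue 205 [276. 276.] [ 552. -213.   10.]
side green 213 [259. 299.] [ 504. -292.   10.]
tile (array([ 422.8, -203.9]), 49.7, 40.3, -0.5) z 10.0 px [275. 202.] {'red': 0.99, 'blue': 0.0, 'green': 0.0, 'yellow': 0.0}
t 46.95 at [ 426.7 -197.5  114. ] yaw -178.7 open 62.0
  dx 0.004 dy -0.007 dz 0.109 tw 1 ->  [ 423. -204.    5. -180.]
```

>>> {"method": "carry_out", "body": {"moves": [{"dx": 0.004, "dy": -0.006, "dz": 0.04, "twist": 2}, {"dx": 0.004, "dy": -0.006, "dz": 0.08, "twist": 2}, {"dx": 0.004, "dy": -0.006, "dz": 0.108, "twist": 2}, {"dx": 0.004, "dy": -0.006, "dz": 0.108, "twist": 2}, {"dx": 0.004, "dy": -0.006, "dz": 0.108, "twist": 2}]}}

```text
t: 47.45
eef_pos: [422.8, -203.6, 6.4]
tcp_rot: [3.141, -0.0, 3.134]
ft_force: [-0.7, -0.0, 0.3]
opening: 0.649
```

>>> {"method": "carry_out", "body": {"moves": [{"dx": 0, "dy": 0, "dz": 0, "twist": 0}, {"dx": 0, "dy": 0, "dz": 0, "twist": 0}, {"dx": 0, "dy": 0, "dz": 0, "twist": 0}, {"dx": 0, "dy": 0, "dz": 0, "twist": 0}, {"dx": 0, "dy": 0, "dz": 0, "twist": 0}], "grip": 0.02}}

```text
t: 47.95
eef_pos: [422.6, -204.8, 6.7]
tcp_rot: [-3.141, 0.001, 3.134]
ft_force: [0.9, 1.9, 9.4]
opening: 0.416
```

>>> {"method": "carry_out", "body": {"moves": [{"dx": 0, "dy": 0, "dz": -0.04, "twist": 0}, {"dx": 0, "dy": 0, "dz": -0.08, "twist": 0}, {"dx": 0, "dy": 0, "dz": -0.1, "twist": 0}, {"dx": 0, "dy": 0, "dz": -0.1, "twist": 0}]}}

```text
t: 48.35
eef_pos: [423.1, -205.3, 108.5]
tcp_rot: [-3.139, 0.004, 3.134]
ft_force: [0.1, -1.5, -1.5]
opening: 0.417
```

```bash
python3 - <<'E'
from h import *
plan((450.1,211,105,98.1))
E
```

```text
t 48.35 at [ 423.1 -205.3  108.5] yaw 179.6 open 39.6
  dx -0.008 dy 0.139 dz 0.001 tw 27 ->  [432. -67. 107. 152.]
  dx 0.056 dy 0.127 dz 0.001 tw 27 ->  [441.  72. 106. 125.]
  dx 0.108 dy 0.087 dz 0.001 tw 27 ->  [450. 211. 105.  98.]
```

>>> {"method": "carry_out", "body": {"moves": [{"dx": -0.008, "dy": 0.139, "dz": 0, "twist": 27}, {"dx": -0.008, "dy": 0.139, "dz": 0, "twist": 27}, {"dx": -0.008, "dy": 0.139, "dz": 0, "twist": 27}, {"dx": -0.008, "dy": 0.139, "dz": 0, "twist": 27}, {"dx": -0.008, "dy": 0.139, "dz": 0, "twist": 27}]}}

```text
t: 48.85
eef_pos: [430.8, -64.3, 105.1]
tcp_rot: [-3.141, -0.001, 2.664]
ft_force: [-0.3, -0.2, -0.1]
opening: 0.412
```

>>> {"method": "carry_out", "body": {"moves": [{"dx": 0.056, "dy": 0.127, "dz": 0, "twist": 27}, {"dx": 0.056, "dy": 0.127, "dz": 0, "twist": 27}, {"dx": 0.056, "dy": 0.127, "dz": 0, "twist": 27}, {"dx": 0.056, "dy": 0.127, "dz": 0, "twist": 27}, {"dx": 0.056, "dy": 0.127, "dz": 0, "twist": 27}]}}

```text
t: 49.35
eef_pos: [440.0, 73.5, 105.2]
tcp_rot: [-3.141, -0.0, 2.194]
ft_force: [0.7, -0.9, -0.6]
opening: 0.414
```

>>> {"method": "carry_out", "body": {"moves": [{"dx": 0.108, "dy": 0.087, "dz": 0, "twist": 27}, {"dx": 0.108, "dy": 0.087, "dz": 0, "twist": 27}, {"dx": 0.108, "dy": 0.087, "dz": 0, "twist": 27}, {"dx": 0.108, "dy": 0.087, "dz": 0, "twist": 27}, {"dx": 0.108, "dy": 0.087, "dz": 0, "twist": 27}]}}

```text
t: 49.85
eef_pos: [448.3, 211.2, 105.2]
tcp_rot: [-3.141, 0.0, 1.724]
ft_force: [-0.2, -0.5, -0.6]
opening: 0.417
```

```bash
python3 held.py red 450.1 211 w18.png
```

```text
4699 [280. 242.] (array([447.6, 216. ]), 40.5, 38.4, 8.9) z 108.59594806912884 max xy [470. 238. 112.] [425. 194. 101.] far end in tool x 24.0
t 49.9 at [448.1 210.3 105.3] yaw 98.9 open 39.1
  dx 0.000 dy 0.002 dz 0.055 tw 1 ->  [450. 211.  50.  98.]
  dx 0.000 dy 0.000 dz 0.032 tw -0 ->  [450. 211.  18.  98.]
```

>>> {"method": "carry_out", "body": {"moves": [{"dx": 0.002, "dy": 0.002, "dz": 0.03, "twist": 1}, {"dx": 0.002, "dy": 0.002, "dz": 0.05, "twist": 1}, {"dx": 0.002, "dy": 0.002, "dz": 0.065, "twist": 1}, {"dx": 0.002, "dy": 0.002, "dz": 0.065, "twist": 1}]}}

```text
t: 50.3
eef_pos: [449.1, 211.4, 39.2]
tcp_rot: [-3.138, 0.001, 1.705]
ft_force: [0.8, 0.7, -0.7]
opening: 0.411
```

```bash
python3 held.py red 450.1 211 w19.png
```

```text
4704 [280. 243.] (array([448.4, 216.1]), 40.4, 38.7, 7.8) z 42.568193768541306 max xy [471. 238.  47.] [426. 194.  39.] far end in tool x 24.1
t 50.35 at [449.6 211.8  40.3] yaw 97.7 open 39.5
  dx -0.001 dy 0.000 dz -0.010 tw -0 ->  [450. 211.  50.  98.]
  dx 0.000 dy 0.000 dz 0.032 tw -0 ->  [450. 211.  18.  98.]
```

>>> {"method": "carry_out", "body": {"moves": [{"dx": 0, "dy": 0.001, "dz": 0.012, "twist": 0}, {"dx": 0, "dy": 0.001, "dz": 0.022, "twist": 0}, {"dx": 0, "dy": 0.001, "dz": 0.022, "twist": 0}, {"dx": 0, "dy": 0.001, "dz": 0.022, "twist": 0}]}}

```text
t: 50.75
eef_pos: [450.5, 213.6, 18.7]
tcp_rot: [-3.141, 0.0, 1.703]
ft_force: [-0.0, 0.3, -0.6]
opening: 0.412
```

>>> {"method": "carry_out", "body": {"moves": [{"dx": 0, "dy": 0, "dz": 0, "twist": 0}, {"dx": 0, "dy": 0, "dz": 0, "twist": 0}, {"dx": 0, "dy": 0, "dz": 0, "twist": 0}, {"dx": 0, "dy": 0, "dz": 0, "twist": 0}], "grip": 0.049}}

```text
t: 51.15
eef_pos: [450.7, 213.8, 19.0]
tcp_rot: [3.141, 0.0, 1.703]
ft_force: [-0.0, 0.8, 0.7]
opening: 0.516
```

>>> {"method": "carry_out", "body": {"moves": [{"dx": 0, "dy": 0, "dz": -0.03, "twist": 0}, {"dx": 0, "dy": 0, "dz": -0.07, "twist": 0}, {"dx": 0, "dy": 0, "dz": -0.11, "twist": 0}, {"dx": -0.02, "dy": 0.02, "dz": -0.16, "twist": 0}, {"dx": -0.02, "dy": 0.05, "dz": -0.18, "twist": 0}]}}

```text
t: 51.65
eef_pos: [502.6, 199.8, 202.5]
tcp_rot: [3.139, -0.0, 1.703]
ft_force: [-0.4, 0.6, -0.6]
opening: 0.515
```

```bash
python3 filed.py w20.png 540 -200 120 190
```

```text
red 1663 [235. 171.] (array([449.7, 211.4]), 50.9, 42.7, -82.1) want (450.1, 211.0) z [18.6 20.1 21.4]
red 252 [208. 172.] (array([420.3, 207. ]), 39.0, 8.6, -83.5) want (450.1, 211.0) z [13.7 15.  16.2]
blue 282 [207. 114.] (array([411. , 271.4]), 39.6, 8.8, -82.8) want (440.9, 275.4) z [13.4 14.9 16.2]
blue 784 [234. 113.] (array([441. , 275.5]), 37.2, 27.2, -82.5) want (440.9, 275.4) z [ 9.4 10.7 11.8]
green 245 [275. 171.] (array([494.7, 217.5]), 38.5, 6.7, -82.4) want (524.3, 221.6) z [13.9 15.  16.3]
green 720 [302. 170.] (array([524.7, 221.7]), 35.6, 25.1, -81.7) want (524.3, 221.6) z [ 9.5 10.7 12.1]
yellow 1737 [302. 113.] (array([516.2, 286.1]), 51.8, 41.2, -82.3) want (515.2, 286.0) z [18.3 20.  21.3]
yellow 292 [274. 112.] (array([485.5, 282.4]), 39.8, 7.7, -82.4) want (515.2, 286.0) z [13.5 14.8 16.2]
t 51.7 at [509.2 200.7 205.8] yaw 97.5 open 48.9
  dx -0.134 dy -0.007 dz 0.029 tw -31 ->  [519.  67. 177. 128.]
  dx -0.111 dy -0.075 dz 0.029 tw -31 ->  [530. -66. 149. 159.]
  dx -0.057 dy -0.121 dz 0.029 tw -31 ->  [ 540. -200.  120.  190.]
```

>>> {"method": "carry_out", "body": {"moves": [{"dx": -0.134, "dy": -0.007, "dz": 0.029, "twist": -31}, {"dx": -0.134, "dy": -0.007, "dz": 0.029, "twist": -31}, {"dx": -0.134, "dy": -0.007, "dz": 0.029, "twist": -31}, {"dx": -0.134, "dy": -0.007, "dz": 0.029, "twist": -31}, {"dx": -0.134, "dy": -0.007, "dz": 0.029, "twist": -31}], "grip": 0.062}}

```text
t: 52.2
eef_pos: [513.4, 65.6, 169.4]
tcp_rot: [-3.141, -0.0, 2.244]
ft_force: [-0.1, -0.2, -0.1]
opening: 0.649
```

>>> {"method": "carry_out", "body": {"moves": [{"dx": -0.111, "dy": -0.075, "dz": 0.029, "twist": -31}, {"dx": -0.111, "dy": -0.075, "dz": 0.029, "twist": -31}, {"dx": -0.111, "dy": -0.075, "dz": 0.029, "twist": -31}, {"dx": -0.111, "dy": -0.075, "dz": 0.029, "twist": -31}, {"dx": -0.111, "dy": -0.075, "dz": 0.029, "twist": -31}]}}

```text
t: 52.7
eef_pos: [524.1, -67.1, 140.5]
tcp_rot: [-3.142, -0.0, 2.782]
ft_force: [-0.1, 0.9, 0.4]
opening: 0.653
```

>>> {"method": "carry_out", "body": {"moves": [{"dx": -0.057, "dy": -0.121, "dz": 0.029, "twist": -31}, {"dx": -0.057, "dy": -0.121, "dz": 0.029, "twist": -31}, {"dx": -0.057, "dy": -0.121, "dz": 0.029, "twist": -31}, {"dx": -0.057, "dy": -0.121, "dz": 0.029, "twist": -31}, {"dx": -0.057, "dy": -0.121, "dz": 0.029, "twist": -31}]}}

```text
t: 53.2
eef_pos: [535.5, -199.5, 111.7]
tcp_rot: [3.141, -0.0, -2.961]
ft_force: [0.6, -0.2, 0.0]
opening: 0.654
```

```bash
python3 - <<'E'
from h import *
side('s8.png');find('w21.png');plan((551.2,-210.6,5,189.7))
E
```

```text
side blue 203 [276. 276.] [ 551. -214.   10.]
side green 207 [259. 299.] [ 504. -292.   10.]
side yellow 12 [259. 221.] [528.  42.  10.]
tile (array([ 469.5, -104.4]), 50.5, 40.6, 41.4) z 10.0 px [400. 154.] {'red': 0.0, 'blue': 0.0, 'green': 0.0, 'yellow': 0.0}
tile (array([ 503.4, -289. ]), 50.5, 41.0, -0.2) z 10.1 px [186. 154.] {'red': 0.0, 'blue': 0.0, 'green': 0.96, 'yellow': 0.0}
tile (array([ 551. , -210.8]), 50.8, 40.3, 10.1) z 10.0 px [265. 221.] {'red': 0.0, 'blue': 0.97, 'green': 0.0, 'yellow': 0.0}
t 53.3 at [ 535.6 -198.7  112.1] yaw -169.7 open 62.2
  dx -0.013 dy -0.015 dz 0.107 tw 1 ->  [ 551. -211.    5. -170.]
```

>>> {"method": "carry_out", "body": {"moves": [{"dx": -0.013, "dy": -0.014, "dz": 0.04, "twist": 0}, {"dx": -0.013, "dy": -0.014, "dz": 0.08, "twist": 0}, {"dx": -0.013, "dy": -0.014, "dz": 0.106, "twist": 0}, {"dx": -0.013, "dy": -0.014, "dz": 0.106, "twist": 0}, {"dx": -0.013, "dy": -0.014, "dz": 0.106, "twist": 0}]}}

```text
t: 53.8
eef_pos: [551.2, -210.6, 6.6]
tcp_rot: [-3.141, 0.0, -2.958]
ft_force: [-0.0, -0.1, 0.1]
opening: 0.651
```

>>> {"method": "carry_out", "body": {"moves": [{"dx": 0, "dy": 0, "dz": 0, "twist": 0}, {"dx": 0, "dy": 0, "dz": 0, "twist": 0}, {"dx": 0, "dy": 0, "dz": 0, "twist": 0}, {"dx": 0, "dy": 0, "dz": 0, "twist": 0}, {"dx": 0, "dy": 0, "dz": 0, "twist": 0}], "grip": 0.02}}

```text
t: 54.3
eef_pos: [551.0, -211.6, 6.8]
tcp_rot: [-3.141, 0.001, -2.957]
ft_force: [-1.1, 2.2, 6.9]
opening: 0.413
```

>>> {"method": "carry_out", "body": {"moves": [{"dx": 0, "dy": 0, "dz": -0.04, "twist": 0}, {"dx": 0, "dy": 0, "dz": -0.08, "twist": 0}, {"dx": 0, "dy": 0, "dz": -0.1, "twist": 0}, {"dx": 0, "dy": 0, "dz": -0.1, "twist": 0}]}}

```text
t: 54.7
eef_pos: [551.7, -212.1, 108.9]
tcp_rot: [-3.138, 0.004, -2.957]
ft_force: [-0.1, -0.5, -0.9]
opening: 0.411
```

```bash
python3 - <<'E'
from h import *
plan((441,275.4,105,98.1))
E
```

```text
t 54.7 at [ 551.7 -212.1  108.9] yaw -169.4 open 39.1
  dx 0.006 dy 0.167 dz 0.001 tw 31 ->  [ 515.  -50.  108. -200.]
  dx 0.091 dy 0.140 dz 0.001 tw 31 ->  [ 478.  113.  106. -231.]
  dx 0.150 dy 0.073 dz 0.001 tw 31 ->  [ 441.  275.  105. -262.]
```

>>> {"method": "carry_out", "body": {"moves": [{"dx": 0.006, "dy": 0.167, "dz": 0, "twist": 31}, {"dx": 0.006, "dy": 0.167, "dz": 0, "twist": 31}, {"dx": 0.006, "dy": 0.167, "dz": 0, "twist": 31}, {"dx": 0.006, "dy": 0.167, "dz": 0, "twist": 31}, {"dx": 0.006, "dy": 0.167, "dz": 0, "twist": 31}]}}

```text
t: 55.2
eef_pos: [512.8, -46.0, 105.0]
tcp_rot: [-3.141, -0.002, 2.785]
ft_force: [-1.1, 0.0, -0.7]
opening: 0.412
```

>>> {"method": "carry_out", "body": {"moves": [{"dx": 0.091, "dy": 0.14, "dz": 0, "twist": 31}, {"dx": 0.091, "dy": 0.14, "dz": 0, "twist": 31}, {"dx": 0.091, "dy": 0.14, "dz": 0, "twist": 31}, {"dx": 0.091, "dy": 0.14, "dz": 0, "twist": 31}, {"dx": 0.091, "dy": 0.14, "dz": 0, "twist": 31}]}}

```text
t: 55.7
eef_pos: [477.0, 116.6, 105.2]
tcp_rot: [-3.141, -0.001, 2.243]
ft_force: [0.5, 0.4, -0.3]
opening: 0.417
```

>>> {"method": "carry_out", "body": {"moves": [{"dx": 0.15, "dy": 0.073, "dz": 0, "twist": 31}, {"dx": 0.15, "dy": 0.073, "dz": 0, "twist": 31}, {"dx": 0.15, "dy": 0.073, "dz": 0, "twist": 31}, {"dx": 0.15, "dy": 0.073, "dz": 0, "twist": 31}, {"dx": 0.15, "dy": 0.073, "dz": 0, "twist": 31}]}}

```text
t: 56.2
eef_pos: [441.3, 279.3, 105.2]
tcp_rot: [3.141, -0.0, 1.703]
ft_force: [-0.3, -0.4, -0.5]
opening: 0.413
```

```bash
python3 held.py blue 441 275.4 w22.png
```

```text
4590 [280. 243.] (array([440.3, 283.9]), 40.9, 37.8, 7.4) z 108.43879693764629 max xy [463. 305. 112.] [419. 263. 105.] far end in tool x 23.5
t 56.25 at [441.5 277.8 105.1] yaw 97.9 open 39.1
  dx -0.002 dy -0.001 dz 0.055 tw -0 ->  [441. 275.  50.  98.]
  dx 0.000 dy 0.000 dz 0.032 tw -0 ->  [441. 275.  18.  98.]
```

>>> {"method": "carry_out", "body": {"moves": [{"dx": -0.001, "dy": 0, "dz": 0.03, "twist": 0}, {"dx": -0.001, "dy": 0, "dz": 0.05, "twist": 0}, {"dx": -0.001, "dy": 0, "dz": 0.065, "twist": 0}, {"dx": -0.001, "dy": 0, "dz": 0.065, "twist": 0}]}}

```text
t: 56.65
eef_pos: [441.4, 274.2, 38.9]
tcp_rot: [-3.138, 0.001, 1.705]
ft_force: [0.8, -0.4, 0.2]
opening: 0.409
```

```bash
python3 held.py blue 441 275.4 w23.png
```

```text
4602 [280. 243.] (array([440.8, 278.7]), 40.3, 37.9, 7.6) z 42.15644142392032 max xy [463. 300.  46.] [419. 257.  40.] far end in tool x 23.5
t 56.7 at [441.8 274.7  40. ] yaw 97.7 open 39.2
  dx 0.001 dy -0.001 dz -0.010 tw -0 ->  [441. 275.  50.  98.]
  dx 0.000 dy 0.000 dz 0.032 tw -0 ->  [441. 275.  18.  98.]
```

>>> {"method": "carry_out", "body": {"moves": [{"dx": 0.002, "dy": -0.001, "dz": 0.008, "twist": 0}, {"dx": 0.002, "dy": -0.001, "dz": 0.022, "twist": 0}, {"dx": 0.002, "dy": -0.001, "dz": 0.022, "twist": 0}, {"dx": 0.002, "dy": -0.001, "dz": 0.022, "twist": 0}]}}

```text
t: 57.1
eef_pos: [440.3, 278.1, 19.2]
tcp_rot: [3.141, 0.0, 1.704]
ft_force: [-0.1, 0.5, -0.4]
opening: 0.414
```

>>> {"method": "carry_out", "body": {"moves": [{"dx": 0, "dy": 0, "dz": 0, "twist": 0}, {"dx": 0, "dy": 0, "dz": 0, "twist": 0}, {"dx": 0, "dy": 0, "dz": 0, "twist": 0}, {"dx": 0, "dy": 0, "dz": 0, "twist": 0}], "grip": 0.049}}

```text
t: 57.5
eef_pos: [440.2, 278.2, 19.1]
tcp_rot: [3.141, -0.0, 1.703]
ft_force: [-0.6, 0.1, -0.5]
opening: 0.512
```

>>> {"method": "carry_out", "body": {"moves": [{"dx": 0, "dy": 0, "dz": -0.03, "twist": 0}, {"dx": 0, "dy": 0, "dz": -0.07, "twist": 0}, {"dx": 0, "dy": 0, "dz": -0.11, "twist": 0}, {"dx": -0.04, "dy": 0.02, "dz": -0.16, "twist": 0}, {"dx": -0.08, "dy": 0.05, "dz": -0.18, "twist": 0}]}}

```text
t: 58.0
eef_pos: [488.5, 218.4, 192.7]
tcp_rot: [3.139, -0.001, 1.706]
ft_force: [1.3, 0.4, -0.5]
opening: 0.516
```

```bash
python3 filed.py w24.png 495 -280 120 180
```

```text
red 1729 [245. 191.] (array([450. , 210.3]), 53.5, 42.1, -82.8) want (450.1, 211.0) z [18.6 20.2 21.4]
red 273 [218. 192.] (array([420.4, 206.5]), 40.1, 9.0, -82.5) want (450.1, 211.0) z [13.8 15.  16.1]
blue 1807 [242. 131.] (array([439.4, 275.5]), 51.9, 42.1, -82.4) want (440.9, 275.4) z [18.6 20.1 21.4]
blue 297 [215. 132.] (array([410.9, 271.1]), 40.3, 9.2, -82.5) want (440.9, 275.4) z [13.4 14.8 16. ]
green 269 [285. 191.] (array([494.7, 217.5]), 39.4, 7.7, -82.0) want (524.3, 221.6) z [13.7 15.  16.1]
green 706 [313. 190.] (array([525.1, 221.7]), 34.5, 25.0, -81.4) want (524.3, 221.6) z [ 9.5 10.7 12. ]
yellow 1823 [314. 132.] (array([516.2, 285.9]), 50.1, 42.0, -81.8) want (515.2, 286.0) z [18.5 20.1 21.3]
yellow 300 [285. 131.] (array([485.6, 282.5]), 39.8, 7.5, -82.1) want (515.2, 286.0) z [13.8 14.8 16.1]
t 58.05 at [494.2 214.5 195.5] yaw 97.6 open 49.4
  dx -0.163 dy -0.021 dz 0.025 tw -28 ->  [494.  50. 170. 125.]
  dx -0.135 dy -0.095 dz 0.025 tw -28 ->  [ 495. -115.  145.  153.]
  dx -0.076 dy -0.146 dz 0.025 tw -28 ->  [ 495. -280.  120.  180.]
```

Blue is seated (top z = 20.1). Green is next.

>>> {"method": "carry_out", "body": {"moves": [{"dx": -0.163, "dy": -0.021, "dz": 0.025, "twist": -28}, {"dx": -0.163, "dy": -0.021, "dz": 0.025, "twist": -28}, {"dx": -0.163, "dy": -0.021, "dz": 0.025, "twist": -28}, {"dx": -0.163, "dy": -0.021, "dz": 0.025, "twist": -28}, {"dx": -0.163, "dy": -0.021, "dz": 0.025, "twist": -28}], "grip": 0.062}}

```text
t: 58.55
eef_pos: [489.0, 50.9, 164.2]
tcp_rot: [-3.141, -0.0, 2.191]
ft_force: [0.4, 0.5, 0.4]
opening: 0.653
```

>>> {"method": "carry_out", "body": {"moves": [{"dx": -0.135, "dy": -0.095, "dz": 0.025, "twist": -28}, {"dx": -0.135, "dy": -0.095, "dz": 0.025, "twist": -28}, {"dx": -0.135, "dy": -0.095, "dz": 0.025, "twist": -28}, {"dx": -0.135, "dy": -0.095, "dz": 0.025, "twist": -28}, {"dx": -0.135, "dy": -0.095, "dz": 0.025, "twist": -28}]}}

```text
t: 59.05
eef_pos: [490.7, -114.0, 139.1]
tcp_rot: [-3.141, -0.0, 2.679]
ft_force: [-0.3, 0.5, 0.5]
opening: 0.653
```

>>> {"method": "carry_out", "body": {"moves": [{"dx": -0.076, "dy": -0.146, "dz": 0.025, "twist": -28}, {"dx": -0.076, "dy": -0.146, "dz": 0.025, "twist": -28}, {"dx": -0.076, "dy": -0.146, "dz": 0.025, "twist": -28}, {"dx": -0.076, "dy": -0.146, "dz": 0.025, "twist": -28}, {"dx": -0.076, "dy": -0.146, "dz": 0.025, "twist": -28}]}}

```text
t: 59.55
eef_pos: [493.9, -277.6, 114.1]
tcp_rot: [-3.141, -0.0, -3.116]
ft_force: [-0.2, 0.0, 0.3]
opening: 0.65
```

```bash
python3 - <<'E'
from h import *
side('s9.png');find('w25.png');plan((503.3,-289,5,179.5))
E
```

```text
side green 207 [259. 299.] [ 505. -291.   10.]
side yellow 13 [235. 217.] [457.  73.  10.]
tile (array([ 364.1, -234.7]), 47.9, 35.0, -22.2) z 10.3 px [343.  52.] {'red': 0.0, 'blue': 0.0, 'green': 0.0, 'yellow': 0.0}
tile (array([ 469.3, -104.1]), 51.1, 40.9, 41.5) z 10.0 px [459. 186.] {'red': 0.0, 'blue': 0.0, 'green': 0.0, 'yellow': 0.0}
tile (array([ 502.9, -288.9]), 51.2, 40.1, -0.3) z 10.0 px [266. 216.] {'red': 0.0, 'blue': 0.0, 'green': 0.96, 'yellow': 0.0}
t 59.65 at [ 493.8 -274.9  114.6] yaw -178.6 open 62.0
  dx -0.009 dy -0.014 dz 0.110 tw 2 ->  [ 503. -289.    5. -180.]
```

>>> {"method": "carry_out", "body": {"moves": [{"dx": -0.009, "dy": -0.013, "dz": 0.04, "twist": 2}, {"dx": -0.009, "dy": -0.013, "dz": 0.08, "twist": 2}, {"dx": -0.009, "dy": -0.013, "dz": 0.109, "twist": 2}, {"dx": -0.009, "dy": -0.013, "dz": 0.109, "twist": 2}, {"dx": -0.009, "dy": -0.013, "dz": 0.109, "twist": 2}]}}

```text
t: 60.15
eef_pos: [503.5, -287.4, 6.5]
tcp_rot: [3.141, -0.0, 3.135]
ft_force: [0.2, -0.3, 0.7]
opening: 0.65
```

>>> {"method": "carry_out", "body": {"moves": [{"dx": 0, "dy": 0, "dz": 0, "twist": 0}, {"dx": 0, "dy": 0, "dz": 0, "twist": 0}, {"dx": 0, "dy": 0, "dz": 0, "twist": 0}, {"dx": 0, "dy": 0, "dz": 0, "twist": 0}, {"dx": 0, "dy": 0, "dz": 0, "twist": 0}], "grip": 0.02}}

```text
t: 60.65
eef_pos: [503.4, -288.8, 6.7]
tcp_rot: [-3.141, 0.001, 3.134]
ft_force: [-0.8, 1.2, 7.0]
opening: 0.41
```

>>> {"method": "carry_out", "body": {"moves": [{"dx": 0, "dy": 0, "dz": -0.04, "twist": 0}, {"dx": 0, "dy": 0, "dz": -0.08, "twist": 0}, {"dx": 0, "dy": 0, "dz": -0.1, "twist": 0}, {"dx": 0, "dy": 0, "dz": -0.1, "twist": 0}]}}

```text
t: 61.05
eef_pos: [504.0, -289.4, 108.7]
tcp_rot: [-3.138, 0.004, 3.134]
ft_force: [-0.8, -0.4, -0.1]
opening: 0.41
```

```bash
python3 - <<'E'
from h import *
plan((480,0,110,140),(524.5,221.7,105,98.1))
E
```

```text
t 61.05 at [ 504.  -289.4  108.7] yaw 179.6 open 39.0
  dx 0.013 dy 0.145 dz -0.001 tw 20 ->  [ 492. -145.  109.  160.]
  dx 0.061 dy 0.132 dz -0.001 tw 20 ->  [480.   0. 110. 140.]
  dx 0.054 dy 0.099 dz 0.003 tw 21 ->  [502. 111. 108. 119.]
  dx 0.086 dy 0.073 dz 0.003 tw 21 ->  [524. 222. 105.  98.]
```

>>> {"method": "carry_out", "body": {"moves": [{"dx": 0.013, "dy": 0.145, "dz": 0, "twist": 20}, {"dx": 0.013, "dy": 0.145, "dz": 0, "twist": 20}, {"dx": 0.013, "dy": 0.145, "dz": 0, "twist": 20}, {"dx": 0.013, "dy": 0.145, "dz": 0, "twist": 20}]}}

```text
t: 61.45
eef_pos: [489.4, -139.0, 104.8]
tcp_rot: [3.141, -0.003, 2.787]
ft_force: [0.2, -0.5, 0.2]
opening: 0.412
```

>>> {"method": "carry_out", "body": {"moves": [{"dx": 0.061, "dy": 0.132, "dz": 0, "twist": 20}, {"dx": 0.061, "dy": 0.132, "dz": 0, "twist": 20}, {"dx": 0.061, "dy": 0.132, "dz": 0, "twist": 20}, {"dx": 0.061, "dy": 0.132, "dz": 0, "twist": 20}]}}

```text
t: 61.85
eef_pos: [478.8, 5.0, 104.9]
tcp_rot: [-3.141, -0.002, 2.437]
ft_force: [-0.8, -0.4, -0.4]
opening: 0.414
```

>>> {"method": "carry_out", "body": {"moves": [{"dx": 0.054, "dy": 0.099, "dz": 0, "twist": 21}, {"dx": 0.054, "dy": 0.099, "dz": 0, "twist": 21}, {"dx": 0.054, "dy": 0.099, "dz": 0, "twist": 21}, {"dx": 0.054, "dy": 0.099, "dz": 0, "twist": 21}]}}

```text
t: 62.25
eef_pos: [503.6, 113.6, 104.9]
tcp_rot: [-3.141, -0.0, 2.07]
ft_force: [-0.1, 0.2, -0.9]
opening: 0.415
```

>>> {"method": "carry_out", "body": {"moves": [{"dx": 0.086, "dy": 0.073, "dz": 0, "twist": 21}, {"dx": 0.086, "dy": 0.073, "dz": 0, "twist": 21}, {"dx": 0.086, "dy": 0.073, "dz": 0, "twist": 21}, {"dx": 0.086, "dy": 0.073, "dz": 0, "twist": 21}, {"dx": 0.086, "dy": 0.073, "dz": 0, "twist": 21}]}}

```text
t: 62.75
eef_pos: [525.9, 221.0, 104.9]
tcp_rot: [-3.14, 0.001, 1.706]
ft_force: [-0.3, -0.4, -0.1]
opening: 0.417
```

```bash
python3 held.py green 524.5 221.7 w26.png
```

```text
4629 [280. 243.] (array([525.1, 225.9]), 39.9, 38.9, 7.9) z 108.29374311074712 max xy [547. 247. 111.] [503. 204. 106.] far end in tool x 24.5
t 62.8 at [525.9 220.7 105.1] yaw 97.7 open 39.5
  dx 0.001 dy -0.001 dz 0.055 tw -0 ->  [524. 222.  50.  98.]
  dx 0.000 dy 0.000 dz 0.032 tw -0 ->  [524. 222.  18.  98.]
```

>>> {"method": "carry_out", "body": {"moves": [{"dx": 0.002, "dy": -0.001, "dz": 0.03, "twist": 0}, {"dx": 0.002, "dy": -0.001, "dz": 0.05, "twist": 0}, {"dx": 0.002, "dy": -0.001, "dz": 0.065, "twist": 0}, {"dx": 0.002, "dy": -0.001, "dz": 0.065, "twist": 0}, {"dx": 0.002, "dy": -0.001, "dz": 0.065, "twist": 0}]}}

```text
t: 63.3
eef_pos: [525.0, 223.0, 40.9]
tcp_rot: [-3.141, 0.0, 1.703]
ft_force: [0.3, 0.3, -0.1]
opening: 0.416
```

```bash
python3 held.py green 524.5 221.7 w27.png
```

```text
4649 [280. 243.] (array([524.2, 227.9]), 39.9, 38.8, 7.8) z 44.32249701630055 max xy [547. 249.  47.] [502. 206.  42.] far end in tool x 24.3
t 63.35 at [525.2 223.3  41.3] yaw 97.6 open 39.4
  dx -0.002 dy -0.001 dz -0.009 tw -0 ->  [524. 222.  50.  98.]
  dx 0.000 dy 0.000 dz 0.032 tw -0 ->  [524. 222.  18.  98.]
```

>>> {"method": "carry_out", "body": {"moves": [{"dx": -0.001, "dy": 0, "dz": 0.012, "twist": 0}, {"dx": -0.001, "dy": 0, "dz": 0.023, "twist": 0}, {"dx": -0.001, "dy": 0, "dz": 0.023, "twist": 0}, {"dx": -0.001, "dy": 0, "dz": 0.023, "twist": 0}]}}

```text
t: 63.75
eef_pos: [524.7, 223.1, 17.2]
tcp_rot: [-3.141, 0.0, 1.703]
ft_force: [1.0, -0.5, 0.6]
opening: 0.418
```

>>> {"method": "carry_out", "body": {"moves": [{"dx": 0, "dy": 0, "dz": 0, "twist": 0}, {"dx": 0, "dy": 0, "dz": 0, "twist": 0}, {"dx": 0, "dy": 0, "dz": 0, "twist": 0}, {"dx": 0, "dy": 0, "dz": 0, "twist": 0}], "grip": 0.049}}

```text
t: 64.15
eef_pos: [525.0, 223.2, 17.8]
tcp_rot: [3.141, 0.0, 1.703]
ft_force: [-0.4, 0.5, 0.1]
opening: 0.513
```

>>> {"method": "carry_out", "body": {"moves": [{"dx": 0, "dy": 0, "dz": -0.03, "twist": 0}, {"dx": 0, "dy": 0, "dz": -0.07, "twist": 0}, {"dx": 0, "dy": 0, "dz": -0.11, "twist": 0}, {"dx": -0.02, "dy": -0.01, "dz": -0.16, "twist": 0}, {"dx": -0.03, "dy": -0.02, "dz": -0.18, "twist": 0}]}}

```text
t: 64.65
eef_pos: [509.6, 190.4, 201.0]
tcp_rot: [3.138, -0.0, 1.703]
ft_force: [0.2, -0.3, -0.8]
opening: 0.516
```

```bash
python3 filed.py w28.png 636 270.2 110 98.1
```

```text
red 1680 [229. 162.] (array([449.6, 211.2]), 51.8, 42.3, -82.7) want (450.1, 211.0) z [18.7 20.2 21.4]
red 264 [203. 164.] (array([420.3, 206.9]), 39.9, 8.9, -82.0) want (450.1, 211.0) z [13.7 15.  16.2]
blue 1718 [227. 104.] (array([439.1, 276.2]), 51.8, 43.0, -82.7) want (440.9, 275.4) z [18.5 20.1 21.3]
blue 271 [201. 105.] (array([410.9, 271.4]), 39.7, 9.3, -81.5) want (440.9, 275.4) z [13.5 15.  16.4]
green 1630 [298. 162.] (array([525.4, 222.3]), 49.6, 40.4, -83.7) want (524.3, 221.6) z [19.  20.2 21.4]
green 258 [269. 162.] (array([494.6, 217.7]), 37.8, 7.9, -82.6) want (524.3, 221.6) z [13.5 15.1 16.3]
yellow 1715 [297. 103.] (array([515.9, 286.6]), 51.6, 41.8, -82.3) want (515.2, 286.0) z [18.6 20.1 21.4]
yellow 291 [269. 103.] (array([485. , 282.1]), 39.9, 7.7, -82.5) want (515.2, 286.0) z [13.5 14.9 16.2]
t 64.7 at [509.1 189.4 203.6] yaw 97.6 open 48.9
  dx 0.063 dy 0.137 dz 0.094 tw -0 ->  [636. 270. 110.  98.]
```

All four are seated. Now shut the guard.

>>> {"method": "carry_out", "body": {"moves": [{"dx": 0.063, "dy": 0.137, "dz": 0.094, "twist": 0}, {"dx": 0.063, "dy": 0.137, "dz": 0.094, "twist": 0}, {"dx": 0.063, "dy": 0.137, "dz": 0.094, "twist": 0}, {"dx": 0.063, "dy": 0.137, "dz": 0.094, "twist": 0}, {"dx": 0.063, "dy": 0.137, "dz": 0.094, "twist": 0}], "grip": 0.05}}

```text
t: 65.2
eef_pos: [637.2, 272.2, 100.1]
tcp_rot: [-3.138, 0.001, 1.704]
ft_force: [-0.1, -0.3, -0.7]
opening: 0.527
```

```bash
python3 - <<'E'
from h import *
plan((636.3,270.6,44,98.1),(482.9,248.6,44,98.1))
E
```

```text
t 65.2 at [637.2 272.2 100.1] yaw 97.6 open 50.1
  dx -0.002 dy -0.001 dz 0.056 tw -0 ->  [636. 271.  44.  98.]
  dx -0.000 dy -0.155 dz -0.000 tw -0 ->  [483. 249.  44.  98.]
```

>>> {"method": "carry_out", "body": {"moves": [{"dx": -0.002, "dy": -0.001, "dz": 0.03, "twist": 0}, {"dx": -0.002, "dy": -0.001, "dz": 0.056, "twist": 0}, {"dx": -0.002, "dy": -0.001, "dz": 0.056, "twist": 0}, {"dx": -0.002, "dy": -0.001, "dz": 0.056, "twist": 0}]}}

```text
t: 65.6
eef_pos: [635.7, 269.0, 48.5]
tcp_rot: [3.142, 0.0, 1.703]
ft_force: [0.2, 0.4, -0.3]
opening: 0.528
```

>>> {"method": "carry_out", "body": {"moves": [{"dx": 0, "dy": 0, "dz": 0, "twist": 0}, {"dx": 0, "dy": 0, "dz": 0, "twist": 0}, {"dx": 0, "dy": 0, "dz": 0, "twist": 0}, {"dx": 0, "dy": 0, "dz": 0, "twist": 0}, {"dx": 0, "dy": 0, "dz": 0, "twist": 0}], "grip": 0}}

```text
t: 66.1
eef_pos: [635.9, 269.2, 47.9]
tcp_rot: [3.141, 0.0, 1.703]
ft_force: [-0.1, 1.0, 0.5]
opening: 0.161
```

>>> {"method": "carry_out", "body": {"moves": [{"dx": 0, "dy": -0.02, "dz": 0, "twist": 0}, {"dx": 0, "dy": -0.04, "dz": 0, "twist": 0}, {"dx": 0, "dy": -0.06, "dz": 0, "twist": 0}, {"dx": 0, "dy": -0.075, "dz": 0, "twist": 0}, {"dx": 0, "dy": -0.075, "dz": 0, "twist": 0}]}}

```text
t: 66.6
eef_pos: [559.9, 258.5, 48.0]
tcp_rot: [-3.14, 0.001, 1.704]
ft_force: [-0.6, -5.6, 1.4]
opening: 0.124
```

>>> {"method": "carry_out", "body": {"moves": [{"dx": -0.001, "dy": -0.02, "dz": 0, "twist": 0}, {"dx": -0.001, "dy": -0.04, "dz": 0, "twist": 0}, {"dx": -0.001, "dy": -0.06, "dz": 0, "twist": 0}, {"dx": -0.001, "dy": -0.073, "dz": 0, "twist": 0}, {"dx": -0.001, "dy": -0.073, "dz": 0, "twist": 0}]}}

```text
t: 67.1
eef_pos: [488.1, 248.3, 48.0]
tcp_rot: [-3.141, 0.001, 1.704]
ft_force: [-0.7, -3.9, 0.9]
opening: 0.123
```

>>> {"method": "carry_out", "body": {"moves": [{"dx": 0, "dy": -0.001, "dz": 0, "twist": 0}, {"dx": 0, "dy": -0.002, "dz": 0, "twist": 0}, {"dx": 0, "dy": -0.003, "dz": 0, "twist": 0}, {"dx": 0, "dy": -0.003, "dz": 0, "twist": 0}]}}

```text
t: 67.5
eef_pos: [487.4, 248.2, 48.0]
tcp_rot: [3.14, 0.0, 1.703]
ft_force: [0.8, -3.5, 6.7]
opening: 0.126
```

>>> {"method": "carry_out", "body": {"moves": [{"dx": 0, "dy": -0.001, "dz": 0, "twist": 0}, {"dx": 0, "dy": -0.001, "dz": 0, "twist": 0}, {"dx": 0, "dy": -0.002, "dz": 0, "twist": 0}, {"dx": 0, "dy": -0.002, "dz": 0, "twist": 0}]}}

```text
t: 67.9
eef_pos: [485.4, 248.0, 48.0]
tcp_rot: [3.14, 0.0, 1.703]
ft_force: [1.2, -4.6, 5.2]
opening: 0.126
```

>>> {"method": "carry_out", "body": {"moves": [{"dx": 0, "dy": 0, "dz": 0, "twist": 0}]}}

```text
t: 68.0
eef_pos: [485.4, 248.0, 48.0]
tcp_rot: [3.14, 0.0, 1.703]
ft_force: [0.9, -5.3, 6.4]
opening: 0.126
```

>>> {"method": "carry_out", "body": {"moves": [{"dx": 0, "dy": -0.001, "dz": 0, "twist": 0}, {"dx": 0, "dy": -0.002, "dz": 0, "twist": 0}, {"dx": 0, "dy": -0.002, "dz": 0, "twist": 0}]}}

```text
t: 68.3
eef_pos: [483.4, 247.7, 48.0]
tcp_rot: [3.14, 0.0, 1.703]
ft_force: [1.5, -5.1, 6.1]
opening: 0.123
```

>>> {"method": "carry_out", "body": {"moves": [{"dx": 0, "dy": -0.001, "dz": 0, "twist": 0}, {"dx": 0, "dy": -0.001, "dz": 0, "twist": 0}, {"dx": 0, "dy": -0.001, "dz": 0, "twist": 0}]}}

```text
t: 68.6
eef_pos: [483.4, 247.7, 48.0]
tcp_rot: [3.138, -0.0, 1.703]
ft_force: [5.4, -4.0, 3.0]
opening: 0.124
```

>>> {"method": "carry_out", "body": {"moves": [{"dx": 0, "dy": -0.001, "dz": 0, "twist": 0}, {"dx": 0, "dy": -0.001, "dz": 0, "twist": 0}, {"dx": 0, "dy": -0.001, "dz": 0, "twist": 0}]}}

```text
t: 68.9
eef_pos: [483.4, 247.7, 48.0]
tcp_rot: [3.136, -0.001, 1.703]
ft_force: [10.6, -4.6, -0.3]
opening: 0.125
```

>>> {"method": "carry_out", "body": {"moves": [{"dx": 0, "dy": 0, "dz": 0, "twist": 0}, {"dx": 0, "dy": 0, "dz": 0, "twist": 0}, {"dx": 0, "dy": 0, "dz": 0, "twist": 0}, {"dx": 0, "dy": 0, "dz": 0, "twist": 0}], "grip": 0.05}}

```text
t: 69.3
eef_pos: [480.2, 247.6, 47.5]
tcp_rot: [-3.141, 0.0, 1.703]
ft_force: [1.1, -0.3, 0.4]
opening: 0.405
```

>>> {"method": "carry_out", "body": {"moves": [{"dx": 0, "dy": 0, "dz": -0.04, "twist": 0}, {"dx": 0, "dy": 0, "dz": -0.08, "twist": 0}, {"dx": -0.02, "dy": 0.02, "dz": -0.12, "twist": 0}, {"dx": -0.07, "dy": 0.04, "dz": -0.16, "twist": 0}, {"dx": -0.11, "dy": 0.04, "dz": -0.2, "twist": 0}]}}

```text
t: 69.8
eef_pos: [531.5, 159.2, 233.1]
tcp_rot: [3.141, -0.0, 1.704]
ft_force: [1.0, 0.2, -0.5]
opening: 0.526
```

>>> {"method": "carry_out", "body": {"moves": [{"dx": 0, "dy": 0, "dz": 0, "twist": 0}, {"dx": 0, "dy": 0, "dz": 0, "twist": 0}, {"dx": 0, "dy": 0, "dz": 0, "twist": 0}]}}

```text
t: 70.1
eef_pos: [529.9, 160.5, 230.8]
tcp_rot: [-3.14, -0.0, 1.703]
ft_force: [-0.2, 0.1, -0.6]
opening: 0.528
```

```bash
python3 rack.py w29.png | grep -E "handle|z37|^\["; python3 filed.py w30.png 500 150 300 98
```

```text
[529.91902693 160.5114479  230.79524074] 1.703440938865573
z37 731 [310.  38.] (array([548.3, 338. ]), 314.7, 4.4, 8.2) 36.8
z37 960 [314. 103.] (array([550.5, 258.7]), 148.5, 19.9, -83.2) 35.2
z37 1074 [190. 107.] (array([424. , 240.5]), 149.3, 35.7, -82.0) 35.1
z37 1136 [251. 105.] (array([483.3, 250.1]), 100.0, 44.1, -79.0) 36.8
z37 727 [311. 174.] (array([571.3, 180.9]), 315.3, 3.9, 8.1) 37.0
handle 948 [460.  93.] (array([720.6, 306.2]), 107.8, 40.7, -67.1) 58.4
handle 1685 [481.  87.] (array([738. , 316.2]), 87.5, 43.9, 89.9) 68.9
handle 778 [248. 103.] (array([483.4, 249.3]), 69.8, 12.4, -82.6) 61.6
handle 121 [344. 233.] (array([607.4, 122.8]), 17.0, 5.5, 0.3) 56.6
t 70.2 at [530.  160.8 230.7] yaw 97.6 open 49.7
  dx -0.007 dy -0.031 dz -0.069 tw -0 ->  [500. 150. 300.  98.]
```

View pics/w30.png

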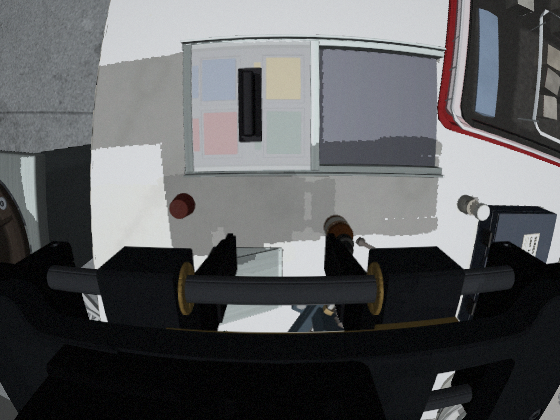

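```bash
python3 -c "
from cell import *
print(job_done(), state()['t'])"
```

```text
the job is handed in; nothing more can be done
the job is handed in; nothing more can be done
```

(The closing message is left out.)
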